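# Hang the plaster nippers back astride their stand

### The job

The plaster nippers were left lying on the worktop: hang them back on the pliers stand, nose up and a handle on each side of the bar, in the empty place between the two crimping pliers. Pick them up by the jaws and lift them, ease the grip just enough for the heavy handles to swing down until the nippers hang straight, grip them firmly again, then lower them onto the bar and let go only once it carries them. Do not drop them, and do not knock or push along the two crimping pliers, or shift the plaster model beside the stand.

Things in the scene. Friction and masses are not known exactly. Their poses are not given: they have to be found in the camera images.
- nippers_jaws (a point): Plaster nippers, steel with grey dipped handles, 177 mm long, 53 wide, 13 thick, about 0.28 kg, rigid, lying flat. Point: middle of the jaws, half-way up, the place to pinch: rounded flanks 34 mm apart along x. y points to the nose, 23 mm away (up, once they hang), x across the jaws, z through the flat side. Weight centre about 56 mm off towards the handles (-y), whose ends are 154 mm off.
- nippers_crotch (a point): The nippers' crotch, half-way up: where the bar comes to lie between the diverging handles, 41.5 mm from the jaws point towards the handles (-y). Axes as for the jaws. The handles go on 112 mm beyond it; the gap between them is 7 mm here and widens to 26 mm further down. Pinched with 80 N or more they stay level; they begin to turn at some 20 to 50 N, hang straight at 4 to 8 N and slip out below 2 or 3 N.
- stand_bar (a point): Pliers stand, fixed: grey foot plate 100 x 220 mm, 12 mm high, and a bent steel rod 7 mm thick. Point: middle of the rod's level bar, on its centre line, 145 mm above the worktop. y along the bar (free length +-80 mm), x level across it, z up. The empty place is here, in the middle; hung nippers have their x axis along this x, either way round.
- crimpers_left_mid (a point): Crimping pliers with blue grips, 127 mm long, 54 mm wide, 10 mm thick, hanging loose astride the bar to the +y side of the empty place, beaks up: their tips stand 59 mm above the bar. This point: their middle, on the bar, 4 mm below its centre line. They must stay hanging where they are.
- crimpers_right_mid (a point): The other crimping pliers, the same as the first, hanging to the -y side of the empty place. This point: their middle, as before. They must stay hanging where they are.
- model_front: Beige plaster model of a dental arch, 57 x 68 x 28 mm, loose on the worktop in front of the stand; origin at the centre of its underside. It must stay where it is.

How it is judged:
On the way, in this order (a step that is already met when the one before it is completed fails the run):
1. the nippers, held firmly in the fingers, hang straight down in the air, nose up (angle between nippers_jaws's own y axis and vertical below 0.15 rad and height (world z) of nippers_jaws above 0.17 m and contact force between the fingers and nippers above 6 N and contact force between nippers and stand below 0.1 N), for 0.3 s.
2. still held, they are lowered astride the bar in the empty place (x of nippers_crotch in the frame of stand_bar between -0.008 and 0.008 m and y of nippers_crotch in the frame of stand_bar between -0.035 and 0.035 m and z of nippers_crotch in the frame of stand_bar between -0.008 and 0.008 m and angle between nippers_jaws's own y axis and vertical below 0.2 rad and contact force between the fingers and nippers above 1 N), for 0.1 s.
At the end, for the whole second after the job is handed in: The nippers hang at rest and released astride the bar, nose up within 0.2 rad, crotch within 8 mm of the bar's centre line and 35 mm of its middle, x axis within 0.35 rad of the stand's x; both crimping pliers still hang on the bar (x of nippers_crotch in the frame of stand_bar between -0.008 and 0.008 m and y of nippers_crotch in the frame of stand_bar between -0.035 and 0.035 m and z of nippers_crotch in the frame of stand_bar between -0.008 and 0.008 m and angle between nippers_jaws's own y axis and vertical below 0.2 rad and angle between the x axis of nippers_jaws and the x axis of stand_bar, either way round below 0.35 rad and contact force between nippers and stand above 1 N and contact force between the fingers and nippers below 0.1 N and linear speed of nippers below 0.03 m/s and x of crimpers_left_mid in the frame of stand_bar between -0.012 and 0.012 m and x of crimpers_right_mid in the frame of stand_bar between -0.012 and 0.012 m and height (world z) of each of crimpers_left_mid, crimpers_right_mid above 0.125 m); the robot touches nothing.
It fails at once if crimping pliers pushed more than 20 mm from their place (distance of any of crimpers_left_mid, crimpers_right_mid from where it was at the start of the episode above 0.02 m).
It fails at once if the plaster model beside the stand shifted by more than 15 mm (distance of model_front from where it was at the start of the episode above 0.015 m).
It fails at once if the nippers dropped: out of the fingers, falling faster than 1.4 m/s (linear speed of nippers above 1.4 m/s).
It also fails if it takes over 64 s, if anything falls off the work surface, if the arm or the gripper's body presses on something with over 40 N, if the wrist force passes 120 N, or if a joint passes its speed limit or range.

### The arm

A 7-joint arm with a two-finger parallel gripper is mounted at the origin on a cart in front of the work surface, level with it; the furniture and walls round the work are solid. World frame = base frame: x ahead of the robot, y to its left, z up, the work surface at z = 0. Lengths are in m, angles in rad, forces in N, time in s.
With the tool pointing down it reaches from about 0.425 to 0.925 m from the base axis. Payload 6.8 kg.
Tool frame: the origin (TCP) lies midway between the tips of the shut fingers; the grasp point (between the pads) lies 19 mm behind it; z points along the fingers, y is the direction in which the jaws open and shut (so a half turn about z gives the same grasp; the last joint's range is limited). The gripper opens to 85 mm and grips with 20 to 120 N. Pads are 22 mm wide; open, the fingers measure 114 mm over their backs; the gripper's body (76 mm by 85 mm) begins 54 mm behind the grasp point. The pads swing forward as they close: fully open they stand 13 mm farther back than shut.
Start: joints at [-0.108, 0.477, 0.022, 1.555, -0.011, 1.109, -0.083], TCP at [0.675, 0, 0.204] pointing down, gripper open.
Joint ranges: [-2.96, 2.96], [-0.34, 2.1], [-1.41, 1.46], [0.24, 2.44], [-1.37, 4.51], [0.17, 1.92], [-2.96, 2.96]. Speed limits (rad/s): [2.39, 2.39, 3.14, 3.14, 3.14, 3.14, 3.14].

### API

Orientations are given as a rotation vector (axis times angle).
In Python, from bench import r, imaging gives the robot as it stands.
- The arm moves only by the tool jog_arm, never from a script. Its argument "rows" is a list of rows, each an object with "delta_rot": the turn, a rotation vector about the tool's x, y, z in degrees, a list of three; "xyz": the shift along the tool's x, y, z in cm, a list of three; "fingers": the closure, from 0 (fully open) to 1 (shut). A call has exactly 5 rows; each row is the pose to reach, as a shift and turn from the pose measured when the call began, along the tool's axes at that moment; what a row does not reach only later rows make up. A row lasts 1/12 s, in which the tool goes at most 41.7 mm and 7.16 degrees, less where a joint would pass 70% of its speed; a pose out of reach is approached as far as the arm can. A call with a gripper value outside its range is refused whole. The fingers move at their own pace and stop on an object; "grip_force" is the grip in N (left out, the last holds). Time passes only in rows, so rows that repeat a pose let the fingers close, or fill a call up. It gives the time, the measured TCP pose, the force and the opening at its end, in the units of the state.
- r.get_obs(): the state, without advancing time (a new reading comes with each control period).
- imaging.grab_frame(name): name is "scene" or "side" or "wrist"; returns the picture (420x560x3 uint8, blue, green, red); there is no depth.
- imaging.camera_info(name): a dict with "camera_matrix" (3x3 intrinsics, pixels), "xyz" and "attitude" of the camera in the world. Camera axes: x right, y down, z forward; pixel columns grow to the right and rows downward; lengths in m; the calibration is good to about 2 mm. A picture is of the moment at which its call begins: read the wrist's pose just before it. camera_info takes no time and is no camera call; for the wrist camera it gives the pose at the moment of the call.
- r.hand_in(): hands the job in, once; it reports no verdict.
Trained networks look in the newest picture that a camera, given by its name, has taken for a name from the list of things; names that differ only in an ending like _2 or _b are one class to them, and where a whole thing is asked for, a point or a joint stands for the part that bears it (a point fixed in the world has none). Each returns a list of dicts, best first, with "conf" (0 to 1); they miss things now and then, are a little off and sometimes report something else, mostly with a low value. They report only what shows in the picture. A call takes as long as a camera call.
- imaging.find_in(camera, query): "position" ([column, row] in pixels, amid what is visible of it).
- imaging.cut_out(camera, query): "region" (420x560 bool, what is visible of it) and "position" ([column, row] in pixels, amid what is visible of it).
- imaging.tip_of(camera, query): "position" ([column, row] in pixels: a listed point, or the origin of a listed thing).
The state is a dict: "clock": time; "joints": joint angles; "qvel": joint speeds; "tau": joint torques, N m; "tcp_pos": TCP position; "orientation": TCP orientation; "contact_force": force on the tool from outside, world axes, zero at the start; "moment": the same for the moment, N m; "grip_width": finger opening in m.
Only numpy, scipy, OpenCV 4.12 (cv2) and the standard library are available. Lean on these libraries where they do the work, as an engineer would, in place of code of your own. Each camera call takes 0.05 s, during which the arm holds its last target.

## Working session

There is one attempt and no reset: what is moved stays moved. The work goes in short steps, Python scripts to look and compute and a tool call to move; the robot and the scene stay as the last step left them, time stands still between calls to the robot, and variables do not carry over. Pictures are saved under pics/ and viewed, and the job is handed in when it is done.

Besides the shell and the picture viewer there is one more tool, called after ">>>" as a command line: name --argument value ..., lists and objects as JSON in quotes. jog_arm: Moves the arm, as the interface text tells. Its arguments: {"type":"object","properties":{"rows":{"type":"array","items":{"type":"object","properties":{"delta_rot":{"type":"array","items":{"type":"number"}},"xyz":{"type":"array","items":{"type":"number"}},"fingers":{"type":"number"}}}},"grip_force":{"type":"number"}},"required":["rows"]}

```bash
mkdir -p pics; ls; cat > h.py <<'E'
import numpy as np, cv2
from scipy.spatial.transform import Rotation as R
from bench import r, imaging
def cam(name):
    c=imaging.camera_info(name); K=np.array(c["camera_matrix"]); return K,np.array(c["xyz"]),c["attitude"]
def rot(a): 
    a=np.array(a); return a if a.shape==(3,3) else R.from_rotvec(a).as_matrix()
def ray(name,px):
    K,p,a=cam(name); d=rot(a)@np.linalg.solve(K,[px[0],px[1],1]); return p,d/np.linalg.norm(d)
def atz(name,px,z):
    p,d=ray(name,px); return p+d*(z-p[2])/d[2]
def proj(name,X):
    K,p,a=cam(name); c=rot(a).T@(np.array(X)-p); u=K@c; return u[:2]/u[2]
def tri(o):
    A=np.zeros((3,3));b=np.zeros(3)
    for n,px in o:
        p,d=ray(n,px); M=np.eye(3)-np.outer(d,d); A+=M;b+=M@p
    X=np.linalg.solve(A,b); return X,[np.linalg.norm(proj(n,X)-px) for n,px in o]
E
python3 - <<'E'
from h import *
np.set_printoptions(precision=4,suppress=True)
print(r.get_obs())
for n in ["scene","side","wrist"]:
    f=imaging.grab_frame(n); cv2.imwrite(f"pics/a_{n}.png",f); print(n,imaging.camera_info(n))
    for q in ["nippers_jaws","nippers_crotch","stand_bar","crimpers_left_mid","crimpers_right_mid","model_front"]:
        print(n,q,[(np.round(d["position"],1),round(d["conf"],2)) for d in imaging.tip_of(n,q)])
E
```

```text
pics
{'clock': 0.0, 'joints': array([-0.1081,  0.4778,  0.0224,  1.5564, -0.0115,  1.1093, -0.0831]), 'qvel': array([ 0.0017, -0.0007,  0.0002,  0.0015, -0.    ,  0.0002, -0.0006]), 'tau': array([ -0.0005, -59.6444,   1.6077, -28.1195,   0.0124,   0.0094,
         0.    ]), 'tcp_pos': array([ 0.6744, -0.    ,  0.2026]), 'orientation': array([-2.2205, -2.2206,  0.0022]), 'contact_force': array([-0.0423,  0.8539,  0.159 ]), 'moment': array([ 0.0065, -0.0052,  0.0047]), 'grip_width': 0.08541096423651763}
scene {'camera_matrix': array([[491.3697,   0.    , 282.3316],
       [  0.    , 491.3697, 220.2053],
       [  0.    ,   0.    ,   1.    ]]), 'xyz': array([ 0.1705, -0.747 ,  0.7388]), 'attitude': array([-2.314 ,  0.8099, -0.3181])}
scene nippers_jaws [(array([222.4, 255.7]), 0.63), (array([312.3, 189.2]), 0.31)]
scene nippers_crotch [(array([204.2, 241.5]), 0.8), (array([315.6, 187.6]), 0.53)]
scene stand_bar [(array([336.1, 209. ]), 0.63), (array([207.2, 242.6]), 0.59)]
scene crimpers_left_mid [(array([314.5, 189.3]), 0.71)]
scene crimpers_right_mid [(array([362.6, 233.8]), 0.7), (ar
[... 318 characters left out ...]
ppers_jaws [(array([246.8, 240.2]), 0.86)]
side nippers_crotch [(array([249.4, 227.9]), 0.75)]
side stand_bar [(array([334.9, 234.2]), 0.79)]
side crimpers_left_mid [(array([331., 214.]), 0.79)]
side crimpers_right_mid [(array([332.8, 262.2]), 0.91)]
side model_front [(array([241. , 318.3]), 0.57)]
wrist {'camera_matrix': array([[313.6888,   0.    , 280.387 ],
       [  0.    , 313.6888, 211.1715],
       [  0.    ,   0.    ,   1.    ]]), 'xyz': array([0.6751, 0.0715, 0.3727]), 'attitude': array([ 2.8592, -0.0012, -0.0007])}
wrist nippers_jaws []
wrist nippers_crotch [(array([ 97.4, 329.5]), 0.58)]
wrist stand_bar []
wrist crimpers_left_mid []
wrist crimpers_right_mid []
wrist model_front []
```

View pics/a_scene.png

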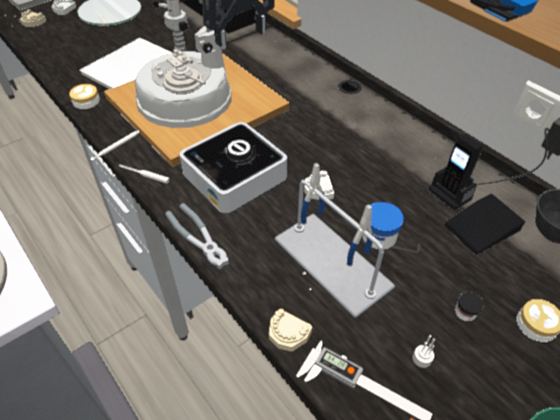

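View pics/a_side.png

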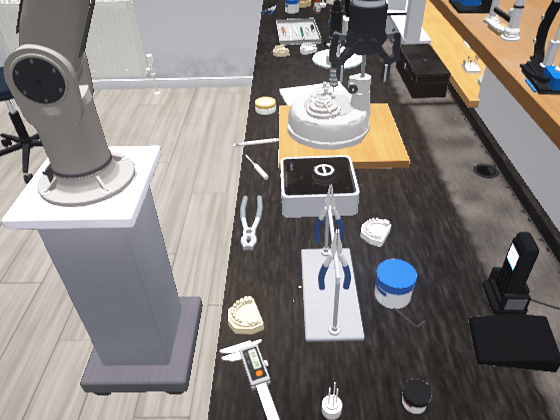

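View pics/a_wrist.png

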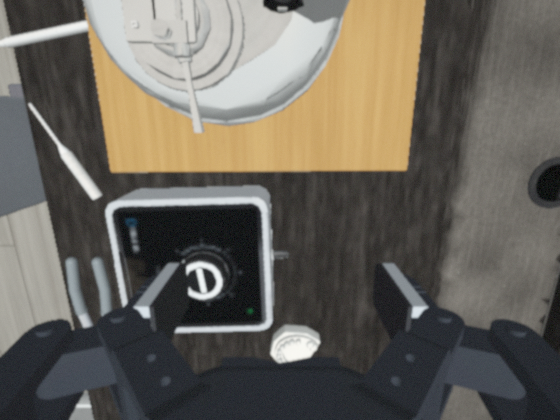

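```bash
python3 - <<'E'
from h import *
np.set_printoptions(precision=4,suppress=True)
for k,a,b in [("jaws",[222.4,255.7],[246.8,240.2]),("crotch",[204.2,241.5],[249.4,227.9]),("bar",[336.1,209],[334.9,234.2]),("L",[314.5,189.3],[331,214]),("R",[362.6,233.8],[332.8,262.2]),("model",[289.4,332.7],[241,318.3])]:
    print(k,*tri([("scene",a),("side",b)]))
print(atz("scene",[222.4,255.7],.0065),atz("side",[246.8,240.2],.0065),atz("scene",[204.2,241.5],.0065),atz("side",[249.4,227.9],.0065))
E
```

```text
jaws [ 0.4248 -0.2726  0.0297] [np.float64(0.8519447877453024), np.float64(0.752243991711528)]
crotch [ 0.4247 -0.2085  0.007 ] [np.float64(0.9017066604538772), np.float64(0.7870625558381846)]
bar [ 0.5891 -0.3801  0.1371] [np.float64(0.12686228144751693), np.float64(0.12371588749514223)]
L [ 0.5872 -0.3276  0.1404] [np.float64(1.1326010435197464), np.float64(1.0824010632691492)]
R [ 0.5806 -0.4496  0.1424] [np.float64(1.234331548062387), np.float64(1.2304086669482437)]
model [ 0.4259 -0.4613  0.0195] [np.float64(0.8465202916676674), np.float64(0.7911578704994306)]
[ 0.4342 -0.2555  0.0065] [ 0.4208 -0.2494  0.0065] [ 0.4262 -0.2063  0.0065] [ 0.424  -0.2101  0.0065]
```

The scene picture shows the nippers at about (205,235), nose towards −y and handles towards +y. The stand is on the right with the empty place at about (340,212), and the model is at (289,330). I'll move the wrist camera over the nippers.

>>> jog_arm --rows '[{"xyz": [-3, -2.2, -1], "delta_rot": [0, 0, 0], "fingers": 0}, {"xyz": [-6.3, -4.6, -2], "delta_rot": [0, 0, 0], "fingers": 0}, {"xyz": [-9.6, -7, -3], "delta_rot": [0, 0, 0], "fingers": 0}, {"xyz": [-12.8, -9.4, -4], "delta_rot": [0, 0, 0], "fingers": 0}, {"xyz": [-16, -12, -4], "delta_rot": [0, 0, 0], "fingers": 0}]'

```text
clock: 1.47
tcp_pos: [0.5551, -0.1616, 0.2459]
orientation: [2.219, 2.219, 0.004]
contact_force: [1.0, -0.4, -0.8]
grip_width: 0.0856
```

>>> jog_arm --rows '[{"xyz": [-3, -2.2, 0], "delta_rot": [0, 0, 0], "fingers": 0}, {"xyz": [-6.3, -4.6, 0], "delta_rot": [0, 0, 0], "fingers": 0}, {"xyz": [-9.6, -7, 0], "delta_rot": [0, 0, 0], "fingers": 0}, {"xyz": [-12.8, -9.4, 0], "delta_rot": [0, 0, 0], "fingers": 0}, {"xyz": [-15, -11, 0], "delta_rot": [0, 0, 0], "fingers": 0}]'

```text
clock: 1.88
tcp_pos: [0.442, -0.3151, 0.246]
orientation: [2.223, 2.214, 0.002]
contact_force: [0.4, -1.6, 0.2]
grip_width: 0.0856
```

```bash
python3 - <<'E'
from h import *
np.set_printoptions(precision=4,suppress=True)
o=r.get_obs();print(o["clock"],o["tcp_pos"],o["orientation"],o["qvel"])
f=imaging.grab_frame("wrist"); cv2.imwrite("pics/b_wrist.png",f)
for q,z in [("nippers_jaws",.0065),("nippers_crotch",.0065)]:
    for d in imaging.tip_of("wrist",q): print(q,d["position"],d["conf"],atz("wrist",d["position"],z))
m=imaging.cut_out("wrist","nippers_jaws")
if m:
    g=m[0]["region"]; ys,xs=np.nonzero(g)
    P=np.array([atz("wrist",(x,y),.0065)[:2] for x,y in zip(xs[::7],ys[::7])])
    np.save("P.npy",P); c=P.mean(0); w,v=np.linalg.eigh(np.cov(P.T)); print(m[0]["conf"],c,w,v[:,1],P.min(0),P.max(0))
    for y in np.arange(P[:,1].min(),P[:,1].max(),.006):
        s=P[abs(P[:,1]-y)<.0015]
        if len(s): print(round(y,4),s[:,0].min(),s[:,0].max(),s[:,0].mean())
    f[g]=f[g]//2+np.array([0,0,127],np.uint8); cv2.imwrite("pics/b_mask.png",f)
E
```

```text
1.8833 [ 0.442  -0.3151  0.246 ] [2.2228 2.2143 0.002 ] [ 0.4125 -0.0106  0.166   0.0231 -0.0565 -0.0133  0.6074]
nippers_jaws [264.9, 126.0] 0.68 [ 0.4229 -0.253   0.0065]
nippers_crotch [265.3, 87.5] 0.87 [ 0.4266 -0.2047  0.0065]
nippers_crotch [425.2, 278.4] 0.71 [ 0.6532 -0.4644  0.0065]
0.71 [ 0.4275 -0.1846] [0.0002 0.0021] [-0.0088  1.    ] [ 0.4017 -0.2686] [ 0.4529 -0.1098]
-0.2686 0.420048948022023 0.4366151815174636 0.42834115850086074
-0.2626 0.41637232726740603 0.43793104871552413 0.42715428830866514
-0.2566 0.41395973568913735 0.4405116530928851 0.42643096142397346
-0.2506 0.4166311982123503 0.4405595008665019 0.42922902075063324
-0.2446 0.4155200351526137 0.4405989982252457 0.4295261201856781
-0.2386 0.4169421988057736 0.44313312766500645 0.4299403888233239
-0.2326 0.41581124311459056 0.4344665987243902 0.4251422522522761
-0.2266 0.4135110924524596 0.43947859913488957 0.42781149105125094
-0.2206 0.4148654376979484 0.44074605138001927 0.4259751564980688
-0.2146 0.41752000750046975 0.43710143478010793 0.4273027224767578
-0.2086 0.4152150225391772 0.4383863031749539 0.42
[... 372 characters left out ...]
0.44820024314742146 0.4227823033854618
-0.1666 0.4043824276701035 0.4493916164782709 0.42690060530245555
-0.1606 0.40346113623568974 0.4505721234606286 0.42953256589144667
-0.1546 0.40360987415831906 0.4517441383366413 0.42417298836283673
-0.1486 0.4026633968713632 0.45173471584592473 0.4233619739761335
-0.1426 0.4040504110726735 0.45056079165523866 0.42873885786958643
-0.1366 0.40423149672898606 0.4505577012059463 0.4266843679608697
-0.1306 0.40675131588735214 0.4505540247867777 0.4328912863259167
-0.1246 0.4035860467959947 0.45169640926074955 0.4303755309877098
-0.1186 0.4038021309617517 0.4505467751825261 0.42749775897800724
-0.1126 0.4051504895167245 0.450543201035671 0.42714661966669654
```

View pics/b_mask.png

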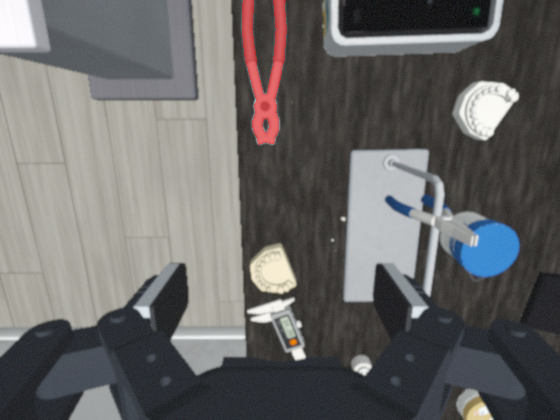

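The wrist picture shows the nippers masked cleanly with the nose at (265,143). The arm was still moving, so I'll look again at rest, slightly further +y.

>>> jog_arm --rows '[{"xyz": [3, 0, 0], "delta_rot": [0, 0, 0], "fingers": 0}, {"xyz": [5, -0.8, 2], "delta_rot": [0, 0, 0], "fingers": 0}, {"xyz": [5, -0.8, 4], "delta_rot": [0, 0, 0], "fingers": 0}, {"xyz": [5, -0.8, 4], "delta_rot": [0, 0, 0], "fingers": 0}, {"xyz": [5, -0.8, 4], "delta_rot": [0, 0, 0], "fingers": 0}]'

```text
clock: 2.5
tcp_pos: [0.4377, -0.2606, 0.2053]
orientation: [2.219, 2.221, 0.004]
contact_force: [0.1, -0.1, -0.2]
grip_width: 0.0854
```

```bash
python3 - <<'E'
from h import *
np.set_printoptions(precision=4,suppress=True)
o=r.get_obs();print(o["clock"],o["tcp_pos"],o["orientation"],o["qvel"],imaging.camera_info("wrist")["xyz"])
f=imaging.grab_frame("wrist"); cv2.imwrite("pics/c_wrist.png",f)
for q,z in [("nippers_jaws",.0065),("nippers_crotch",.0065)]:
    for d in imaging.tip_of("wrist",q): print(q,d["position"],d["conf"],atz("wrist",d["position"],z))
m=imaging.cut_out("wrist","nippers_jaws")
if m:
    g=m[0]["region"]; ys,xs=np.nonzero(g)
    P=np.array([atz("wrist",(x,y),.0065)[:2] for x,y in zip(xs,ys)])
    c=P.mean(0); w,v=np.linalg.eigh(np.cov(P.T)); print(m[0]["conf"],c,w,v[:,1],P.min(0),P.max(0))
    for y in np.arange(P[:,1].min(),P[:,1].max(),.006):
        s=P[abs(P[:,1]-y)<.0015]
        if len(s): print(round(y,4),s[:,0].min(),s[:,0].max(),s[:,0].mean())
    f[g]=f[g]//2+np.array([0,0,127],np.uint8); cv2.imwrite("pics/c_mask.png",f)
E
```

```text
2.5 [ 0.4377 -0.2606  0.2053] [2.2189 2.2212 0.0037] [ 0.0129 -0.014   0.0202 -0.0427  0.0022  0.0053  0.0008] [ 0.4372 -0.1892  0.3744]
nippers_jaws [270.4, 174.5] 0.73 [ 0.4277 -0.2529  0.0065]
nippers_jaws [273.4, 319.3] 0.41 [ 0.4297 -0.4516  0.0065]
nippers_crotch [269.6, 134.0] 0.6 [ 0.4274 -0.2066  0.0065]
nippers_crotch [270.6, 172.9] 0.44 [ 0.4281 -0.2513  0.0065]Traceback (most recent call last):
  File "<stdin>", line 10, in <module>
  File "h.py", line 11, in atz
    p,d=ray(name,px); return p+d*(z-p[2])/d[2]
        ~~~^^^^^^^^^
  File "h.py", line 9, in ray
    K,p,a=cam(name); d=rot(a)@np.linalg.solve(K,[px[0],px[1],1]); return p,d/np.linalg.norm(d)
          ~~~^^^^^^
  File "h.py", line 5, in cam
    c=imaging.camera_info(name); K=np.array(c["camera_matrix"]); return K,np.array(c["xyz"]),c["attitude"]
ValueError: time passes only in moves, steps and waits
```

View pics/c_wrist.png

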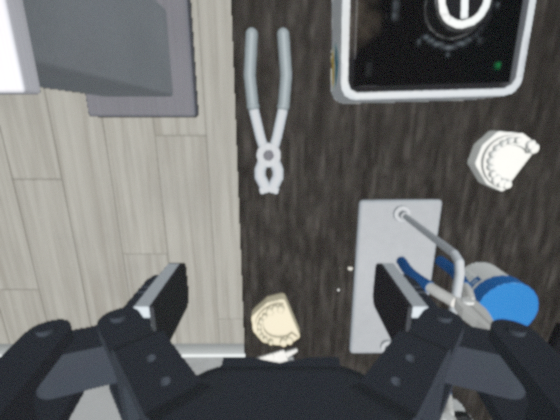

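The picture shows the nose at about (268,192), the jaw flanks at about (254–283,172), and the handle ends at (251,30) and (284,28).

```bash
python3 - <<'E'
from h import *
np.set_printoptions(precision=4,suppress=True)
for n,p in [("nose",(268,193)),("fl",(254,172)),("fr",(283,172)),("hl",(251,28)),("hr",(284,27)),("pivot",(268,155)),("platel",(359,199)),("plater",(441,199)),("platebl",(351,352))]:
    print(n,atz("wrist",p,.0065 if n[:2]!="pl" else .012))
I=cv2.imread("pics/c_wrist.png"); cv2.imwrite("pics/c_zoom.png",cv2.resize(I[10:210,200:340],None,fx=4,fy=4,interpolation=cv2.INTER_CUBIC)[200:])
E
```

```text
nose [ 0.4245 -0.2758  0.0065]
fl [ 0.4083 -0.2503  0.0065]
fr [ 0.4426 -0.2504  0.0065]
hl [ 0.4092 -0.0987  0.0065]
hr [ 0.4437 -0.0978  0.0065]
pivot [ 0.4251 -0.2305  0.0065]
platel [ 0.5334 -0.2824  0.012 ]
plater [ 0.6319 -0.2828  0.012 ]
platebl [ 0.5371 -0.5018  0.012 ]
```

View pics/c_zoom.png

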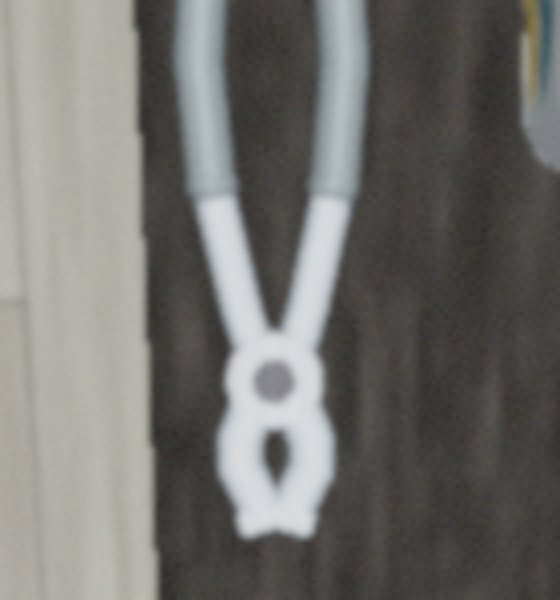

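>>> jog_arm --rows '[{"xyz": [0.8, -1.2, 3.5], "delta_rot": [0, 0, 0], "fingers": 0.2}, {"xyz": [0.8, -1.2, 7], "delta_rot": [0, 0, 0], "fingers": 0.2}, {"xyz": [0.8, -1.2, 11], "delta_rot": [0, 0, 0], "fingers": 0.2}, {"xyz": [0.8, -1.2, 14.5], "delta_rot": [0, 0, 0], "fingers": 0.2}, {"xyz": [0.8, -1.2, 16], "delta_rot": [0, 0, 0], "fingers": 0.2}]'

```text
clock: 3.12
tcp_pos: [0.4258, -0.2543, 0.0436]
orientation: [2.223, 2.217, 0.003]
contact_force: [-1.2, -0.2, 0.5]
grip_width: 0.0683
```

```bash
python3 - <<'E'
from h import *
np.set_printoptions(precision=4,suppress=True)
o=r.get_obs();print(o["clock"],o["tcp_pos"],o["orientation"],o["qvel"],o["grip_width"])
cv2.imwrite("pics/d_side.png",cv2.resize(imaging.grab_frame("side")[150:300,150:350],None,fx=4,fy=4)[:600])
cv2.imwrite("pics/d_wrist.png",imaging.grab_frame("wrist"))
o=r.get_obs();print(o["clock"],o["tcp_pos"],o["orientation"],o["grip_width"])
E
```

```text
3.1167 [ 0.4258 -0.2543  0.0436] [2.2225 2.2175 0.0031] [ 0.0464  0.2791 -0.0463  0.0552 -0.0541 -0.3436  0.0472] 0.06831373426177073
3.2167 [ 0.4259 -0.2545  0.0447] [2.2233 2.2178 0.0026] 0.06836937982004486
```

View pics/d_side.png

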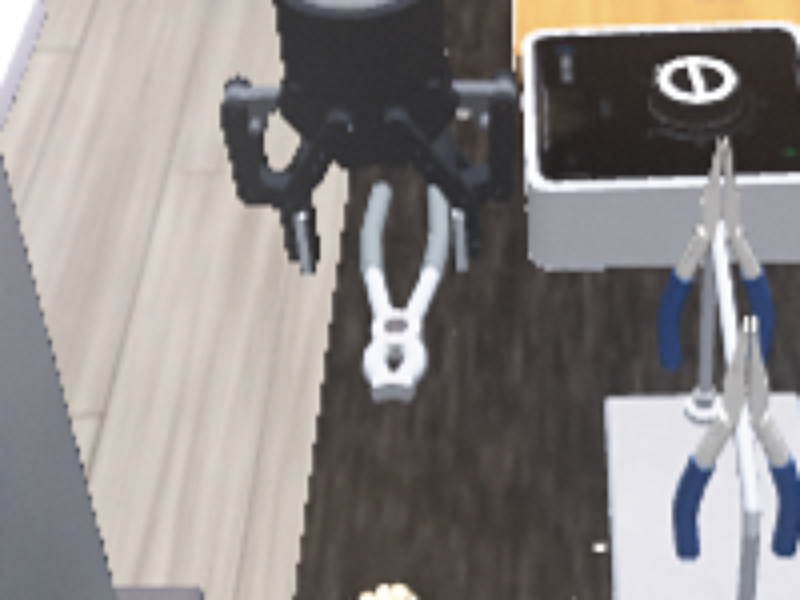

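View pics/d_wrist.png

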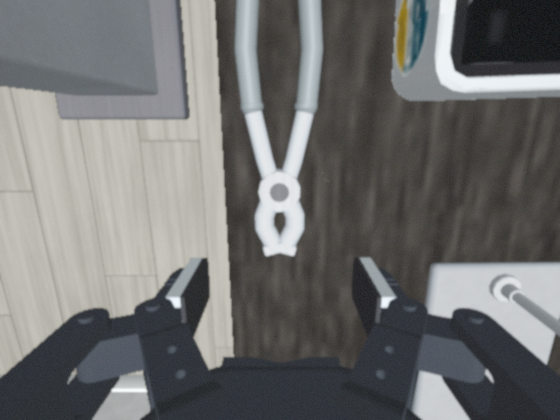

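The wrist view shows the nippers' axis at column 280, centred between the fingers (207 and 352). I'll re-check the jaws from this view.

```bash
python3 - <<'E'
from h import *
np.set_printoptions(precision=4,suppress=True)
for p in [(280,257),(280,222),(255,222),(304,222),(279.5,191)]: print(atz("wrist",p,.0065))
E
```

```text
[ 0.4256 -0.2774  0.0065]
[ 0.4257 -0.251   0.0065]
[ 0.4083 -0.2509  0.0065]
[ 0.4424 -0.251   0.0065]
[ 0.4254 -0.2289  0.0065]
```

>>> jog_arm --rows '[{"xyz": [0.1, 0, 2], "delta_rot": [0, 0, 0], "fingers": 0.25}, {"xyz": [0.1, 0, 3.5], "delta_rot": [0, 0, 0], "fingers": 0.25}, {"xyz": [0.1, 0, 4.2], "delta_rot": [0, 0, 0], "fingers": 0.25}, {"xyz": [0.1, 0, 4.2], "delta_rot": [0, 0, 0], "fingers": 0.25}, {"xyz": [0.1, 0, 4.2], "delta_rot": [0, 0, 0], "fingers": 0.25}]' --grip_force 100

```text
clock: 3.63
tcp_pos: [0.427, -0.2541, 0.0039]
orientation: [2.222, 2.216, 0.003]
contact_force: [0.5, -0.5, -0.2]
grip_width: 0.0643
```

>>> jog_arm --rows '[{"xyz": [0, -0.1, 0.3], "delta_rot": [0, 0, 0], "fingers": 0.25}, {"xyz": [0, -0.1, 0.3], "delta_rot": [0, 0, 0], "fingers": 0.5}, {"xyz": [0, -0.1, 0.3], "delta_rot": [0, 0, 0], "fingers": 1}, {"xyz": [0, -0.1, 0.3], "delta_rot": [0, 0, 0], "fingers": 1}, {"xyz": [0, -0.1, 0.3], "delta_rot": [0, 0, 0], "fingers": 1}]' --grip_force 100

```text
clock: 4.05
tcp_pos: [0.4262, -0.2542, 0.0012]
orientation: [2.222, 2.216, 0.004]
contact_force: [0.4, -0.3, -1.0]
grip_width: 0.0157
```

>>> jog_arm --rows '[{"xyz": [0, 0, 0], "delta_rot": [0, 0, 0], "fingers": 1}, {"xyz": [0, 0, 0], "delta_rot": [0, 0, 0], "fingers": 1}, {"xyz": [0, 0, 0], "delta_rot": [0, 0, 0], "fingers": 1}, {"xyz": [0, 0, 0], "delta_rot": [0, 0, 0], "fingers": 1}, {"xyz": [0, 0, 0], "delta_rot": [0, 0, 0], "fingers": 1}]'

```text
clock: 4.47
tcp_pos: [0.4261, -0.2542, 0.0012]
orientation: [2.222, 2.216, 0.004]
contact_force: [0.3, -0.9, -0.5]
grip_width: -0.0002
```

The fingers shut on nothing, so I'll look.

```bash
python3 - <<'E'
from h import *
np.set_printoptions(precision=4,suppress=True)
cv2.imwrite("pics/e_side.png",cv2.resize(imaging.grab_frame("side")[150:300,150:350],None,fx=4,fy=4)[:600])
cv2.imwrite("pics/e_wrist.png",imaging.grab_frame("wrist"))
o=r.get_obs();print(o["clock"],o["tcp_pos"],o["orientation"],o["grip_width"])
E
```

```text
4.5667 [ 0.4261 -0.2542  0.0012] [2.2221 2.216  0.0038] -0.00016959990850564852
```

View pics/e_side.png

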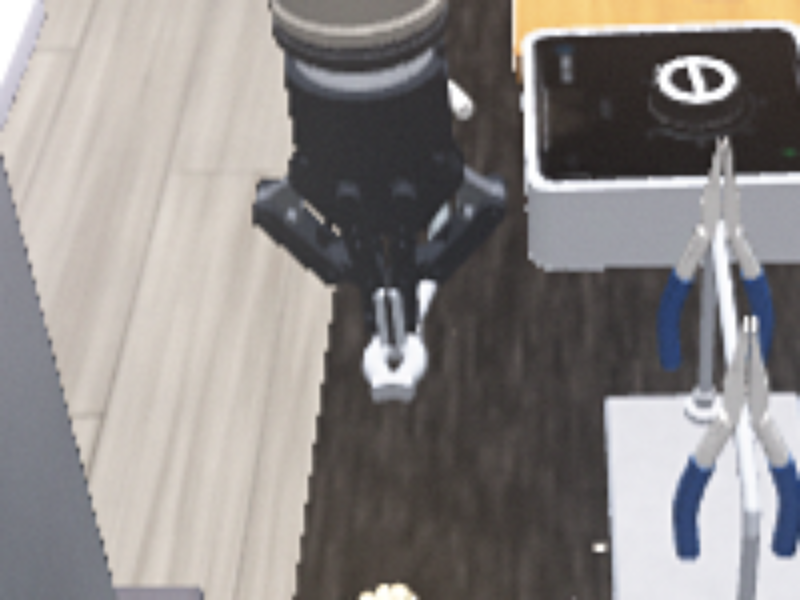

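View pics/e_wrist.png

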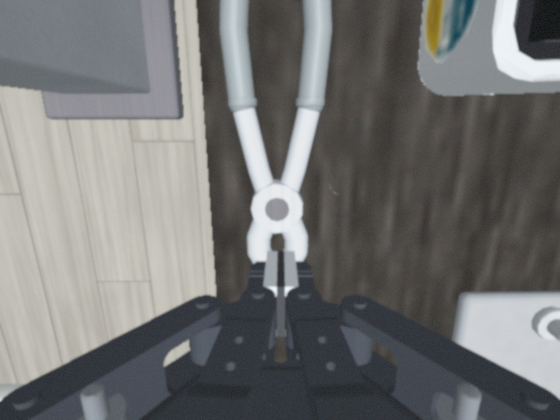

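```bash
python3 - <<'E'
from h import *
np.set_printoptions(precision=4,suppress=True)
I=cv2.imread("pics/e_side.png");cv2.imwrite("pics/e_z.png",cv2.resize(I[230:430,280:500],None,fx=3,fy=3))
for z in (.0012,.01,.02): 
    p=proj("side",[.4261,-.2542,z]);print(z,p,(p-[150,150])*4)
for z in (0,.0065,.013): 
    p=proj("side",[.4261,-.2525,z]);print("jaws",z,p,(p-[150,150])*4)
E
```

```text
0.0012 [249.3699 243.5703] [397.4796 374.2813]
0.01 [249.0626 240.4928] [396.2503 361.9714]
0.02 [248.709  236.9517] [394.8358 347.8068]
jaws 0 [249.459  243.4348] [397.836  373.7393]
jaws 0.0065 [249.2332 241.1694] [396.9329 364.6777]
jaws 0.013 [249.0055 238.8845] [396.0219 355.5378]
```

View pics/e_z.png

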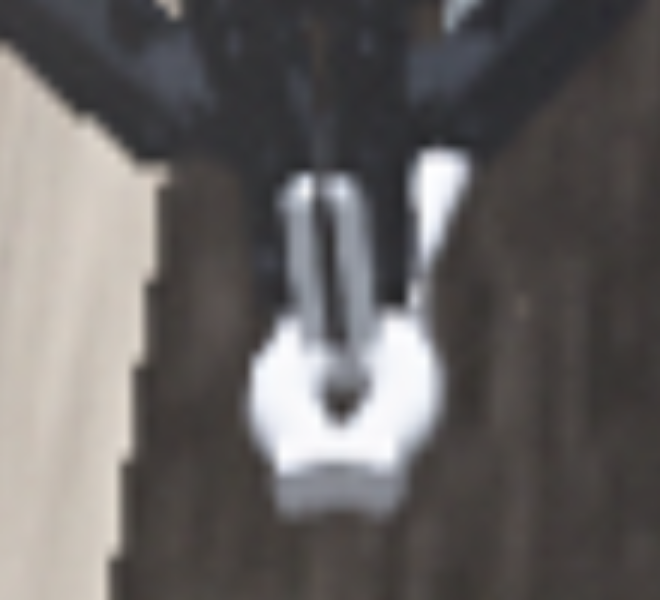

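```bash
python3 - <<'E'
from h import *
np.set_printoptions(precision=4,suppress=True)
def z(p): return ((p-[150,150])*4-[280,230])*3
for y in (-.243,-.2542,-.265):
  for zz in (0,.013,.02,.04): print(y,zz,z(proj("side",[.4261,y,zz])))
print("eye nose", z(proj("side",[.4261,-.276,.013])),z(proj("side",[.4261,-.276,.0])))
o=r.get_obs();print(o["contact_force"],o["moment"],o["tau"])
E
```

```text
-0.243 0 [356.663  394.5004]
-0.243 0.013 [351.2888 339.9922]
-0.243 0.02 [348.3567 310.2524]
-0.243 0.04 [339.8271 223.7396]
-0.2542 0 [352.9384 437.8467]
-0.2542 0.013 [347.4838 383.2255]
-0.2542 0.02 [344.5074 353.4205]
-0.2542 0.04 [335.8478 266.7043]
-0.265 0 [349.2835 480.3801]
-0.265 0.013 [343.7495 425.6546]
-0.265 0.02 [340.7295 395.7892]
-0.265 0.04 [331.9413 308.8832]
eye nose [339.8786 469.6361] [345.4956 524.4632]
[-0.3041  0.4312  0.0083] [-0.0457 -0.0042  0.0352] [ -0.0023 -47.6312   2.4874 -15.561    0.0043  -0.0147   0.    ]
```

```bash
python3 - <<'E'
from h import *
np.set_printoptions(precision=4,suppress=True)
px=np.array([335,355])/3; px=(px+[280,230])/4+150
for zz in (0,.005,.01,.013,.015,.02,.03): print(zz,"side front y",atz("side",px,zz)[:2],"wrist back y",atz("wrist",(281,252),zz)[:2])
print(imaging.camera_info("wrist"))
I=cv2.imread("pics/e_wrist.png");cv2.imwrite("pics/e_w.png",cv2.resize(I[190:330,200:360],None,fx=4,fy=4,interpolation=cv2.INTER_CUBIC))
E
```

```text
0 side front y [ 0.4216 -0.2325] wrist back y [ 0.4265 -0.2571]
0.005 side front y [ 0.4223 -0.238 ] wrist back y [ 0.4265 -0.2549]
0.01 side front y [ 0.423  -0.2435] wrist back y [ 0.4264 -0.2527]
0.013 side front y [ 0.4235 -0.2468] wrist back y [ 0.4264 -0.2514]
0.015 side front y [ 0.4238 -0.249 ] wrist back y [ 0.4264 -0.2505]
0.02 side front y [ 0.4245 -0.2546] wrist back y [ 0.4264 -0.2483]
0.03 side front y [ 0.4259 -0.2656] wrist back y [ 0.4263 -0.2439]
{'camera_matrix': array([[313.6888,   0.    , 280.387 ],
       [  0.    , 313.6888, 211.1715],
       [  0.    ,   0.    ,   1.    ]]), 'xyz': array([ 0.4258, -0.1826,  0.1702]), 'attitude': array([ 2.8585, -0.006 ,  0.0045])}
```

View pics/e_w.png

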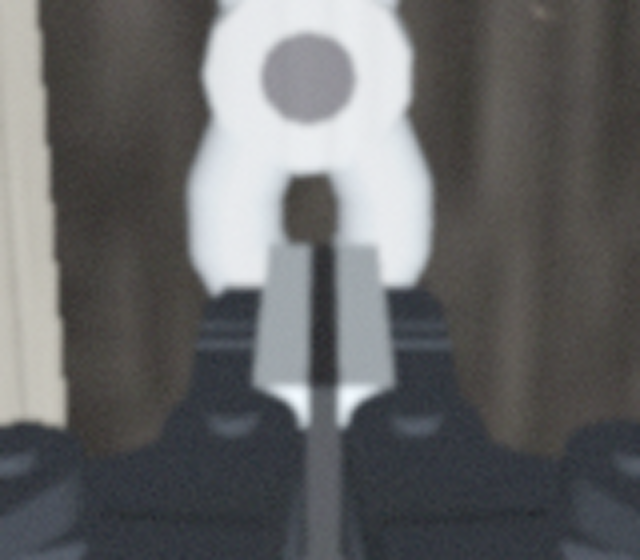

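```bash
python3 - <<'E'
from h import *
np.set_printoptions(precision=4,suppress=True)
for px in [(308,272),(463,270)]:
  p,d=ray("side",np.array(px)/4+150); t=(-.2655-p[1])/d[1]; print(p+d*t)
E
```

```text
[ 0.3884 -0.2655  0.0817]
[ 0.465  -0.2655  0.0811]
```

>>> jog_arm --rows '[{"xyz": [0, 0, 0], "delta_rot": [0, 0, 0], "fingers": 0.35}, {"xyz": [0, 0, 0], "delta_rot": [0, 0, 0], "fingers": 0.35}, {"xyz": [0, 0, 0], "delta_rot": [0, 0, 0], "fingers": 0.35}, {"xyz": [0, 0, 0], "delta_rot": [0, 0, 0], "fingers": 0.35}, {"xyz": [0, 0, 0], "delta_rot": [0, 0, 0], "fingers": 0.35}]'

```text
clock: 4.98
tcp_pos: [0.4261, -0.2542, 0.0012]
orientation: [2.222, 2.216, 0.004]
contact_force: [-0.3, 0.4, -0.3]
grip_width: 0.0554
```

```bash
python3 - <<'E'
from h import *
np.set_printoptions(precision=4,suppress=True)
I=imaging.grab_frame("side");cv2.imwrite("pics/f_z.png",cv2.resize(I[195:265,200:300],None,fx=8,fy=8,interpolation=cv2.INTER_CUBIC))
I=imaging.grab_frame("wrist");cv2.imwrite("pics/f_w.png",I)
o=r.get_obs();print(o["clock"],o["tcp_pos"],o["grip_width"])
E
```

```text
5.0833 [ 0.4261 -0.2542  0.0012] 0.05548955358761315
```

View pics/f_z.png

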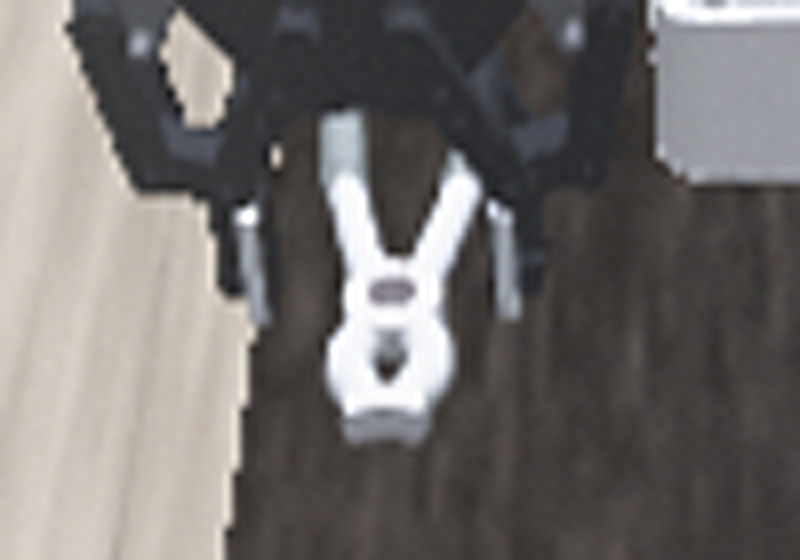

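View pics/f_w.png

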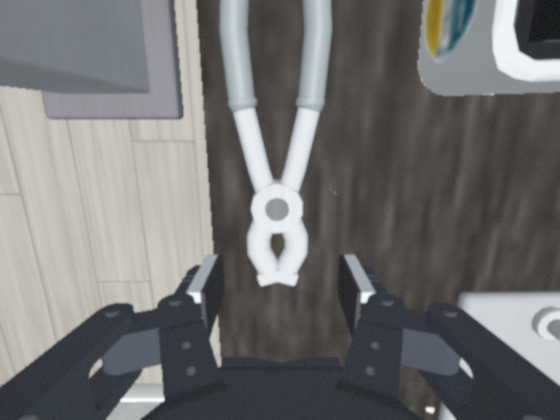

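Both views put the fingertips about 29–35 mm above the reported TCP, so the jaws closed over the top of the nippers. I'll descend in small steps and watch the force.

>>> jog_arm --rows '[{"xyz": [0.1, 0, 0.5], "delta_rot": [0, 0, 0], "fingers": 0.35}, {"xyz": [0.1, 0, 1], "delta_rot": [0, 0, 0], "fingers": 0.35}, {"xyz": [0.1, 0, 1.4], "delta_rot": [0, 0, 0], "fingers": 0.35}, {"xyz": [0.1, 0, 1.5], "delta_rot": [0, 0, 0], "fingers": 0.35}, {"xyz": [0.1, 0, 1.5], "delta_rot": [0, 0, 0], "fingers": 0.35}]'

```text
clock: 5.5
tcp_pos: [0.4257, -0.2529, -0.0145]
orientation: [2.223, 2.217, 0.003]
contact_force: [-0.7, -0.3, -0.3]
grip_width: 0.0555
```

```bash
python3 - <<'E'
from h import *
np.set_printoptions(precision=4,suppress=True)
I=imaging.grab_frame("side");cv2.imwrite("pics/g_z.png",cv2.resize(I[195:265,200:300],None,fx=8,fy=8,interpolation=cv2.INTER_CUBIC))
o=r.get_obs();print(o["clock"],o["tcp_pos"],o["grip_width"],o["contact_force"])
for px in [(265,322),(513,320)]: # f
  p,d=ray("side",np.array(px)/8+[200,195]); t=(-.2655-p[1])/d[1]; print(p+d*t)
E
```

```text
5.55 [ 0.4259 -0.2531 -0.0142] 0.05558052628213609 [-0.1153 -0.1122 -0.8426]
[ 0.3961 -0.2655  0.0357]
[ 0.4593 -0.2655  0.0348]
```

View pics/g_z.png

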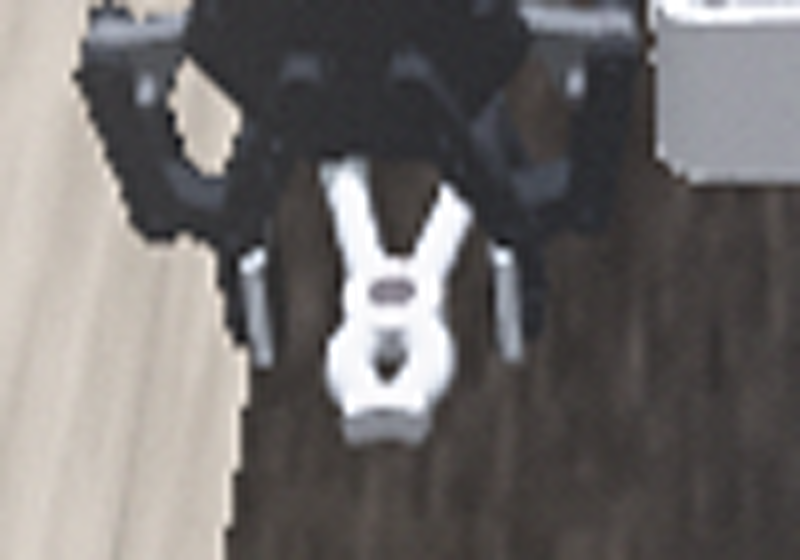

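>>> jog_arm --rows '[{"xyz": [0, 0, 0.5], "delta_rot": [0, 0, 0], "fingers": 0.45}, {"xyz": [0, 0, 0.9], "delta_rot": [0, 0, 0], "fingers": 0.45}, {"xyz": [0, 0, 1.3], "delta_rot": [0, 0, 0], "fingers": 0.47}, {"xyz": [0, 0, 1.4], "delta_rot": [0, 0, 0], "fingers": 0.47}, {"xyz": [0, 0, 1.4], "delta_rot": [0, 0, 0], "fingers": 0.47}]'

```text
clock: 5.97
tcp_pos: [0.4256, -0.2529, -0.0286]
orientation: [2.223, 2.217, 0.003]
contact_force: [-0.6, 0.5, 0.1]
grip_width: 0.0452
```

```bash
python3 - <<'E'
from h import *
np.set_printoptions(precision=4,suppress=True)
I=imaging.grab_frame("side");cv2.imwrite("pics/h_z.png",cv2.resize(I[195:265,200:300],None,fx=8,fy=8,interpolation=cv2.INTER_CUBIC))
o=r.get_obs();print(o["clock"],o["tcp_pos"],o["grip_width"],o["contact_force"])
E
```

```text
6.0167 [ 0.4258 -0.253  -0.0284] 0.04523137469290602 [-0.6693  0.2922  0.0873]
```

View pics/h_z.png

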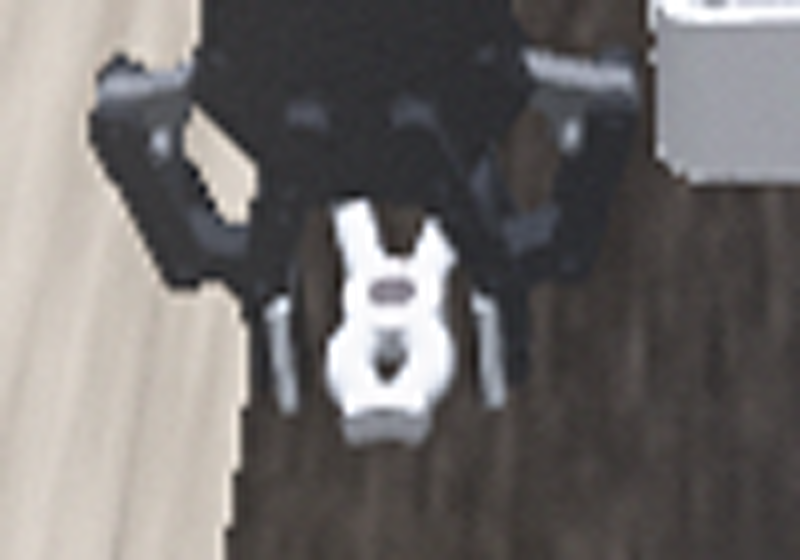

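The tips sit about 4–5 mm above the worktop, beside the jaws. I'll close.

>>> jog_arm --rows '[{"xyz": [0, 0, 0], "delta_rot": [0, 0, 0], "fingers": 0.6}, {"xyz": [0, 0, 0], "delta_rot": [0, 0, 0], "fingers": 1}, {"xyz": [0, 0, 0], "delta_rot": [0, 0, 0], "fingers": 1}, {"xyz": [0, 0, 0], "delta_rot": [0, 0, 0], "fingers": 1}, {"xyz": [0, 0, 0], "delta_rot": [0, 0, 0], "fingers": 1}]' --grip_force 110

```text
clock: 6.43
tcp_pos: [0.4256, -0.2531, -0.0278]
orientation: [2.224, 2.216, 0.003]
contact_force: [-1.8, 0.0, 8.4]
grip_width: 0.0294
```

>>> jog_arm --rows '[{"xyz": [0, 0, -0.1], "delta_rot": [0, 0, 0], "fingers": 1}, {"xyz": [0, 0, -0.1], "delta_rot": [0, 0, 0], "fingers": 1}, {"xyz": [0, 0, -0.1], "delta_rot": [0, 0, 0], "fingers": 1}, {"xyz": [0, 0, -0.1], "delta_rot": [0, 0, 0], "fingers": 1}, {"xyz": [0, 0, -0.1], "delta_rot": [0, 0, 0], "fingers": 1}]' --grip_force 110

```text
clock: 6.85
tcp_pos: [0.4255, -0.2532, -0.0269]
orientation: [2.224, 2.216, 0.003]
contact_force: [-0.5, -0.5, -2.3]
grip_width: 0.0296
```

```bash
python3 - <<'E'
from h import *
np.set_printoptions(precision=4,suppress=True)
I=imaging.grab_frame("side");cv2.imwrite("pics/i_z.png",cv2.resize(I[195:265,200:300],None,fx=8,fy=8,interpolation=cv2.INTER_CUBIC))
I=imaging.grab_frame("wrist");cv2.imwrite("pics/i_w.png",I)
o=r.get_obs();print(o["clock"],o["tcp_pos"],o["grip_width"],o["contact_force"])
E
```

```text
6.95 [ 0.4255 -0.2532 -0.0269] 0.029866546449566097 [ 0.0782 -1.0625 -1.7009]
```

View pics/i_z.png

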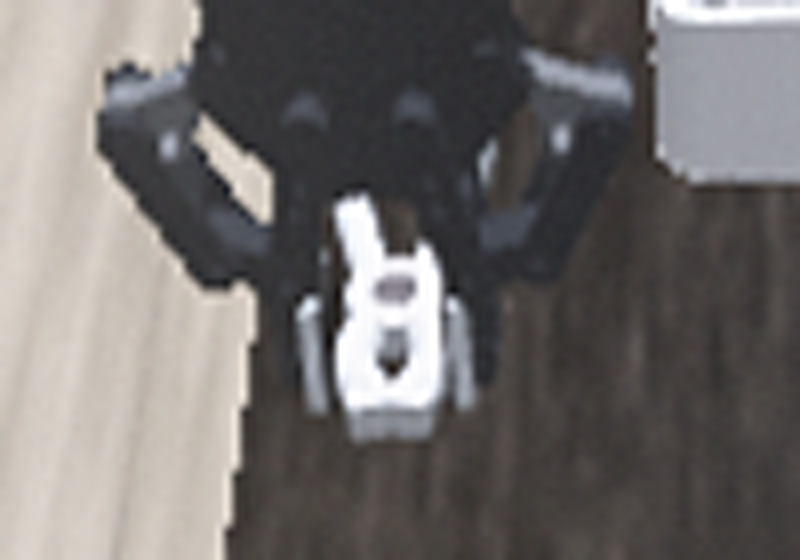

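View pics/i_w.png

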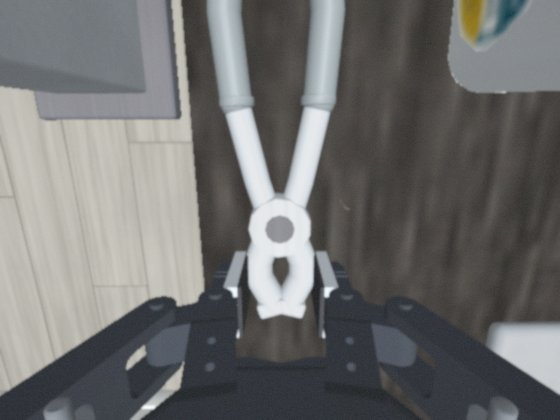

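The jaws are pinched, with the pads on both flanks at columns 238 and 322. I'll lift.

>>> jog_arm --rows '[{"xyz": [0, 0, -0.5], "delta_rot": [0, 0, 0], "fingers": 1}, {"xyz": [0, 0, -1.5], "delta_rot": [0, 0, 0], "fingers": 1}, {"xyz": [0, 0, -3], "delta_rot": [0, 0, 0], "fingers": 1}, {"xyz": [0, 0, -4.5], "delta_rot": [0, 0, 0], "fingers": 1}, {"xyz": [0, 0, -6], "delta_rot": [0, 0, 0], "fingers": 1}]' --grip_force 110

```text
clock: 7.37
tcp_pos: [0.4253, -0.2531, 0.0344]
orientation: [2.224, 2.216, 0.003]
contact_force: [-0.1, 0.5, -2.4]
grip_width: 0.0297
```

```bash
python3 - <<'E'
from h import *
np.set_printoptions(precision=4,suppress=True)
I=imaging.grab_frame("side");cv2.imwrite("pics/j_z.png",cv2.resize(I[150:270,170:330],None,fx=5,fy=5,interpolation=cv2.INTER_CUBIC))
o=r.get_obs();print(o["clock"],o["tcp_pos"],o["grip_width"],o["contact_force"],o["moment"])
E
```

```text
7.4167 [ 0.4269 -0.254   0.037 ] 0.029731667889052925 [ 0.2583 -0.4506  0.0087] [-0.1556 -0.0625  0.0302]
```

View pics/j_z.png

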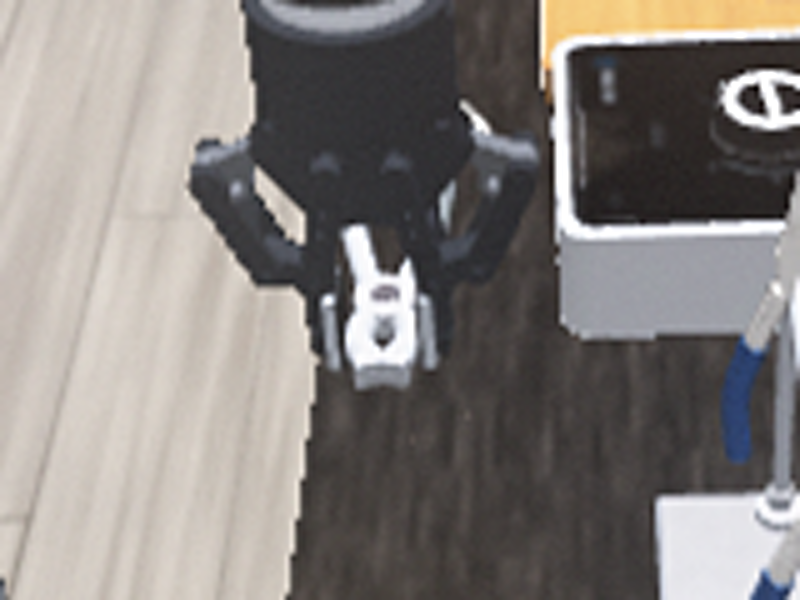

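It is held level. I'll lift further.

>>> jog_arm --rows '[{"xyz": [0, 0, -2], "delta_rot": [0, 0, 0], "fingers": 1}, {"xyz": [0, 0, -5], "delta_rot": [0, 0, 0], "fingers": 1}, {"xyz": [0, 0, -8], "delta_rot": [0, 0, 0], "fingers": 1}, {"xyz": [0, 0, -11], "delta_rot": [0, 0, 0], "fingers": 1}, {"xyz": [0, 0, -14], "delta_rot": [0, 0, 0], "fingers": 1}]'

```text
clock: 7.83
tcp_pos: [0.4254, -0.2535, 0.1785]
orientation: [2.221, 2.213, 0.005]
contact_force: [1.1, -0.2, -2.3]
grip_width: 0.0297
```

>>> jog_arm --rows '[{"xyz": [0, 0, -3], "delta_rot": [0, 0, 0], "fingers": 1}, {"xyz": [0, 0, -6], "delta_rot": [0, 0, 0], "fingers": 1}, {"xyz": [0, 0, -9], "delta_rot": [0, 0, 0], "fingers": 1}, {"xyz": [0, 0, -12], "delta_rot": [0, 0, 0], "fingers": 1}, {"xyz": [0, 0, -13.5], "delta_rot": [0, 0, 0], "fingers": 1}]'

```text
clock: 8.25
tcp_pos: [0.4253, -0.2538, 0.3175]
orientation: [2.218, 2.21, 0.008]
contact_force: [0.3, -0.2, -2.1]
grip_width: 0.0299
```

>>> jog_arm --rows '[{"xyz": [0, 0, 0], "delta_rot": [0, 0, 0], "fingers": 1}, {"xyz": [0, 0, 0], "delta_rot": [0, 0, 0], "fingers": 1}, {"xyz": [0, 0, 0], "delta_rot": [0, 0, 0], "fingers": 1}, {"xyz": [0, 0, 0], "delta_rot": [0, 0, 0], "fingers": 1}, {"xyz": [0, 0, 0], "delta_rot": [0, 0, 0], "fingers": 1}]' --grip_force 40

```text
clock: 8.67
tcp_pos: [0.4245, -0.2534, 0.3159]
orientation: [2.22, 2.212, 0.006]
contact_force: [-0.8, 0.0, -3.6]
grip_width: 0.0299
```

```bash
python3 - <<'E'
from h import *
np.set_printoptions(precision=4,suppress=True)
cv2.imwrite("pics/k_s.png",imaging.grab_frame("scene"))
cv2.imwrite("pics/k_side.png",imaging.grab_frame("side"))
o=r.get_obs();print(o["clock"],o["tcp_pos"],o["grip_width"],o["contact_force"],o["moment"])
E
```

```text
8.7667 [ 0.4248 -0.2535  0.3164] 0.0297804552726565 [-0.0244  0.2067 -1.6239] [-0.1758  0.0263 -0.0034]
```

View pics/k_s.png

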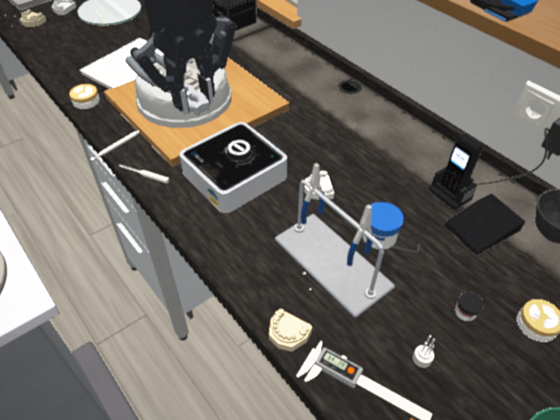

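View pics/k_side.png

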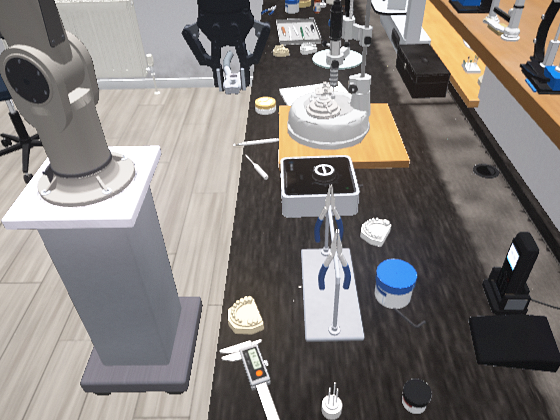

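Still level at 40 N, with a moment of about −0.17 N m about x. I'll ease further.

>>> jog_arm --rows '[{"xyz": [0, 0, 0], "delta_rot": [0, 0, 0], "fingers": 1}, {"xyz": [0, 0, 0], "delta_rot": [0, 0, 0], "fingers": 1}, {"xyz": [0, 0, 0], "delta_rot": [0, 0, 0], "fingers": 1}, {"xyz": [0, 0, 0], "delta_rot": [0, 0, 0], "fingers": 1}, {"xyz": [0, 0, 0], "delta_rot": [0, 0, 0], "fingers": 1}]' --grip_force 20

```text
clock: 9.18
tcp_pos: [0.4248, -0.2536, 0.3164]
orientation: [2.22, 2.211, 0.007]
contact_force: [-0.7, -0.2, -2.8]
grip_width: 0.0297
```

```bash
python3 - <<'E'
from h import *
np.set_printoptions(precision=4,suppress=True)
cv2.imwrite("pics/l_side.png",cv2.resize(imaging.grab_frame("side")[0:150,150:350],None,fx=4,fy=4))
o=r.get_obs();print(o["clock"],o["tcp_pos"],o["grip_width"],o["contact_force"],o["moment"])
E
```

```text
9.2333 [ 0.4248 -0.2536  0.3164] 0.029407987372290324 [ 0.117   0.0748 -3.369 ] [-0.1391 -0.0251 -0.02  ]
```

View pics/l_side.png

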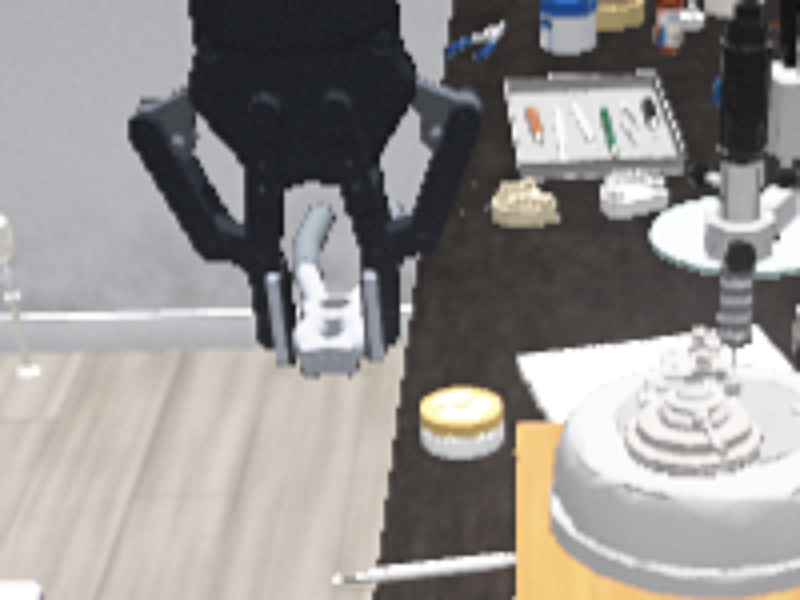

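>>> jog_arm --rows '[{"xyz": [0, 0, 0], "delta_rot": [0, 0, 0], "fingers": 0.72}, {"xyz": [0, 0, 0], "delta_rot": [0, 0, 0], "fingers": 0.71}, {"xyz": [0, 0, 0], "delta_rot": [0, 0, 0], "fingers": 0.7}, {"xyz": [0, 0, 0], "delta_rot": [0, 0, 0], "fingers": 0.69}, {"xyz": [0, 0, 0], "delta_rot": [0, 0, 0], "fingers": 0.68}]' --grip_force 20

```text
clock: 9.65
tcp_pos: [0.4248, -0.2536, 0.3164]
orientation: [2.22, 2.211, 0.007]
contact_force: [-0.5, 0.0, -2.1]
grip_width: 0.0295
```

```bash
cat > look.py <<'E'
import sys
from h import *
np.set_printoptions(precision=4,suppress=True)
o=r.get_obs();print(o["clock"],o["tcp_pos"],o["grip_width"],o["contact_force"],o["moment"])
cv2.imwrite(f"pics/{sys.argv[1]}.png",cv2.resize(imaging.grab_frame("side")[0:150,170:330],None,fx=4,fy=4))
o=r.get_obs();print(o["clock"],o["tcp_pos"],o["grip_width"],o["contact_force"],o["moment"])
E
python3 look.py m1
```

```text
9.65 [ 0.4248 -0.2536  0.3164] 0.02949999323288293 [-0.4522  0.0469 -2.0989] [-0.1798 -0.0034 -0.0486]
9.7 [ 0.4248 -0.2536  0.3164] 0.029399336530673198 [-0.003  -0.1557 -1.7843] [-0.0909 -0.029  -0.0166]
```

View pics/m1.png

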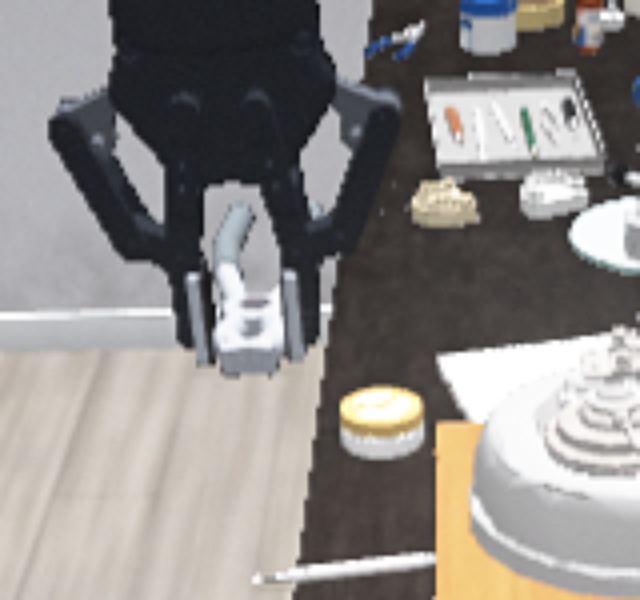

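>>> jog_arm --rows '[{"xyz": [0, 0, 0], "delta_rot": [0, 0, 0], "fingers": 0.675}, {"xyz": [0, 0, 0], "delta_rot": [0, 0, 0], "fingers": 0.672}, {"xyz": [0, 0, 0], "delta_rot": [0, 0, 0], "fingers": 0.669}, {"xyz": [0, 0, 0], "delta_rot": [0, 0, 0], "fingers": 0.666}, {"xyz": [0, 0, 0], "delta_rot": [0, 0, 0], "fingers": 0.663}]'

```text
clock: 10.12
tcp_pos: [0.4248, -0.2535, 0.3164]
orientation: [2.22, 2.211, 0.007]
contact_force: [0.5, 0.4, -1.5]
grip_width: 0.0294
```

```bash
python3 look.py m2
```

```text
10.1167 [ 0.4248 -0.2535  0.3164] 0.029431246271438487 [ 0.514   0.3808 -1.4912] [-0.1479  0.0414  0.0368]
10.1667 [ 0.4248 -0.2536  0.3164] 0.029562448353255735 [ 0.5289  0.5812 -1.9319] [-0.1215  0.0037  0.0037]
```

View pics/m2.png

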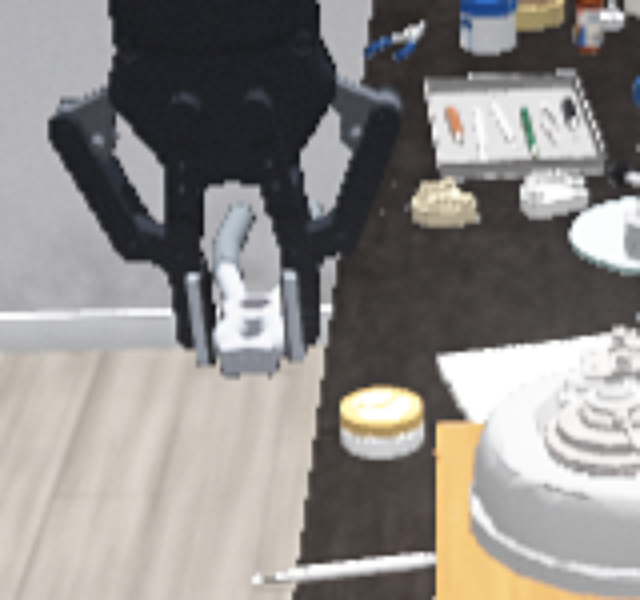

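>>> jog_arm --rows '[{"xyz": [0, 0, 0], "delta_rot": [0, 0, 0], "fingers": 0.661}, {"xyz": [0, 0, 0], "delta_rot": [0, 0, 0], "fingers": 0.659}, {"xyz": [0, 0, 0], "delta_rot": [0, 0, 0], "fingers": 0.657}, {"xyz": [0, 0, 0], "delta_rot": [0, 0, 0], "fingers": 0.656}, {"xyz": [0, 0, 0], "delta_rot": [0, 0, 0], "fingers": 0.655}]'

```text
clock: 10.58
tcp_pos: [0.4248, -0.2536, 0.3164]
orientation: [2.22, 2.211, 0.007]
contact_force: [0.3, 0.1, -2.5]
grip_width: 0.0302
```

```bash
python3 look.py m3
```

```text
10.5833 [ 0.4248 -0.2536  0.3164] 0.03022356393911908 [ 0.3257  0.0997 -2.4944] [-0.1444  0.0453  0.0069]
10.6333 [ 0.4248 -0.2536  0.3164] 0.02986580595996451 [ 0.388  -0.4907 -2.3678] [-0.0957 -0.0078  0.0044]
```

View pics/m3.png

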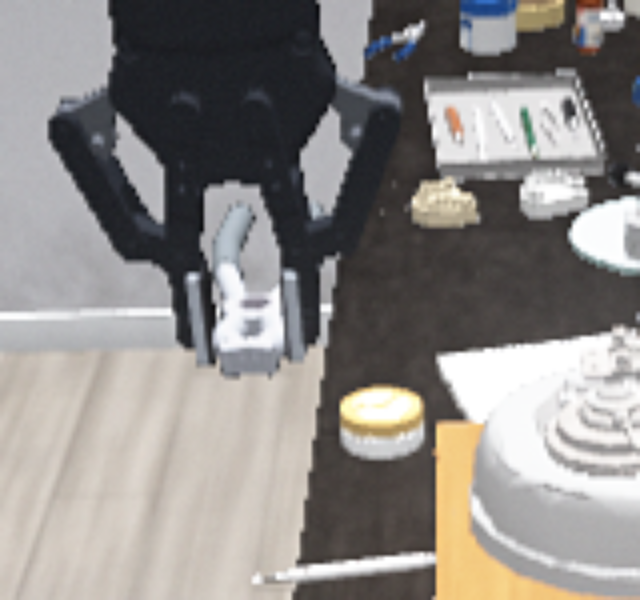

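>>> jog_arm --rows '[{"xyz": [0, 0, 0], "delta_rot": [0, 0, 0], "fingers": 0.654}, {"xyz": [0, 0, 0], "delta_rot": [0, 0, 0], "fingers": 0.653}, {"xyz": [0, 0, 0], "delta_rot": [0, 0, 0], "fingers": 0.652}, {"xyz": [0, 0, 0], "delta_rot": [0, 0, 0], "fingers": 0.651}, {"xyz": [0, 0, 0], "delta_rot": [0, 0, 0], "fingers": 0.65}]'

```text
clock: 11.05
tcp_pos: [0.4248, -0.2536, 0.3164]
orientation: [2.22, 2.211, 0.007]
contact_force: [-1.0, -1.0, -1.6]
grip_width: 0.0306
```

```bash
python3 look.py m4
```

```text
11.05 [ 0.4248 -0.2536  0.3164] 0.030575560603054015 [-0.9801 -0.9907 -1.5541] [-0.1358  0.038  -0.0548]
11.1 [ 0.4248 -0.2536  0.3164] 0.030390834243009972 [ 0.7723 -0.2326 -2.0202] [-0.1299  0.0217  0.0299]
```

View pics/m4.png

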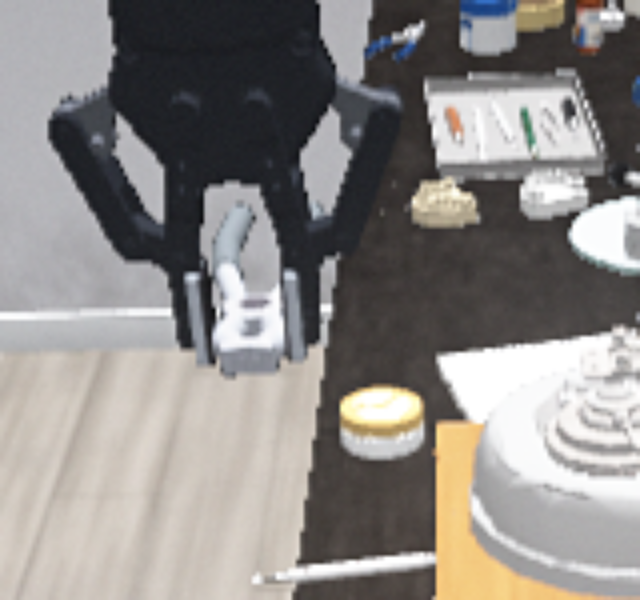

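>>> jog_arm --rows '[{"xyz": [0, 0, 0], "delta_rot": [0, 0, 0], "fingers": 0.648}, {"xyz": [0, 0, 0], "delta_rot": [0, 0, 0], "fingers": 0.646}, {"xyz": [0, 0, 0], "delta_rot": [0, 0, 0], "fingers": 0.644}, {"xyz": [0, 0, 0], "delta_rot": [0, 0, 0], "fingers": 0.642}, {"xyz": [0, 0, 0], "delta_rot": [0, 0, 0], "fingers": 0.64}]'

```text
clock: 11.52
tcp_pos: [0.4248, -0.2535, 0.3164]
orientation: [2.22, 2.211, 0.007]
contact_force: [0.8, -0.3, -2.3]
grip_width: 0.0313
```

```bash
python3 look.py m5
```

```text
11.5167 [ 0.4248 -0.2535  0.3164] 0.031324522667842615 [ 0.8337 -0.2581 -2.3409] [-0.1301  0.0166  0.0349]
11.5667 [ 0.4248 -0.2535  0.3164] 0.031050886838318092 [-0.7451  0.1246 -1.7576] [-0.1096 -0.0293  0.0164]
```

View pics/m5.png

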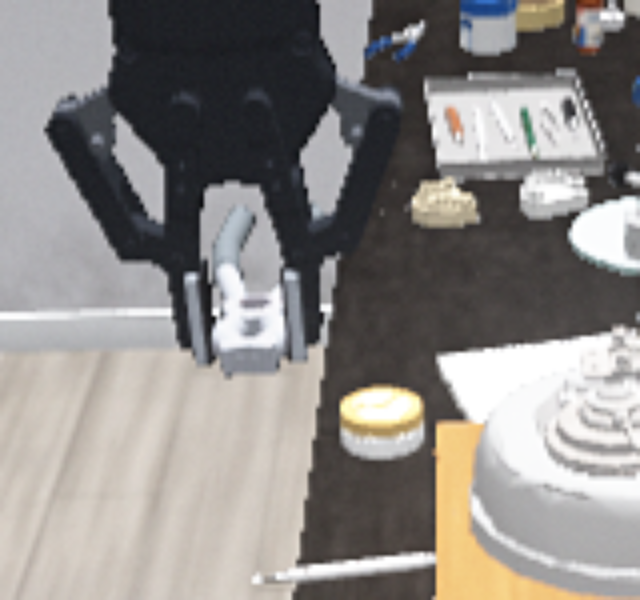

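>>> jog_arm --rows '[{"xyz": [0, 0, 0], "delta_rot": [0, 0, 0], "fingers": 0.638}, {"xyz": [0, 0, 0], "delta_rot": [0, 0, 0], "fingers": 0.636}, {"xyz": [0, 0, 0], "delta_rot": [0, 0, 0], "fingers": 0.634}, {"xyz": [0, 0, 0], "delta_rot": [0, 0, 0], "fingers": 0.632}, {"xyz": [0, 0, 0], "delta_rot": [0, 0, 0], "fingers": 0.631}]'

```text
clock: 11.98
tcp_pos: [0.4248, -0.2536, 0.3164]
orientation: [2.22, 2.211, 0.007]
contact_force: [0.9, 0.2, -1.6]
grip_width: 0.0317
```

```bash
python3 look.py m6
```

```text
11.9833 [ 0.4248 -0.2536  0.3164] 0.03172854069327316 [ 0.893   0.1971 -1.5507] [-0.1761  0.0415 -0.0093]
12.0333 [ 0.4248 -0.2536  0.3164] 0.03179303650353855 [ 0.0237 -0.1682 -2.1556] [-0.1587  0.0204  0.0689]
```

View pics/m6.png

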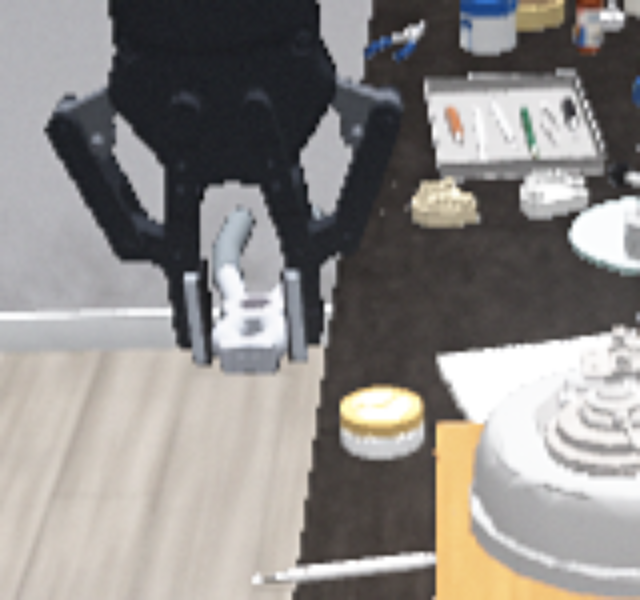

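>>> jog_arm --rows '[{"xyz": [0, 0, 0], "delta_rot": [0, 0, 0], "fingers": 0.629}, {"xyz": [0, 0, 0], "delta_rot": [0, 0, 0], "fingers": 0.628}, {"xyz": [0, 0, 0], "delta_rot": [0, 0, 0], "fingers": 0.626}, {"xyz": [0, 0, 0], "delta_rot": [0, 0, 0], "fingers": 0.625}, {"xyz": [0, 0, 0], "delta_rot": [0, 0, 0], "fingers": 0.624}]'

```text
clock: 12.45
tcp_pos: [0.4248, -0.2536, 0.3164]
orientation: [2.22, 2.211, 0.007]
contact_force: [0.2, -0.4, -2.8]
grip_width: 0.0326
```

```bash
python3 look.py m7
```

```text
12.45 [ 0.4248 -0.2536  0.3164] 0.0325910233028227 [ 0.1827 -0.3719 -2.8264] [-0.1568  0.0117  0.0002]
12.5 [ 0.4248 -0.2535  0.3164] 0.03236046446363727 [-0.2336  0.8809 -2.5932] [-0.1832  0.052   0.0368]
```

View pics/m7.png

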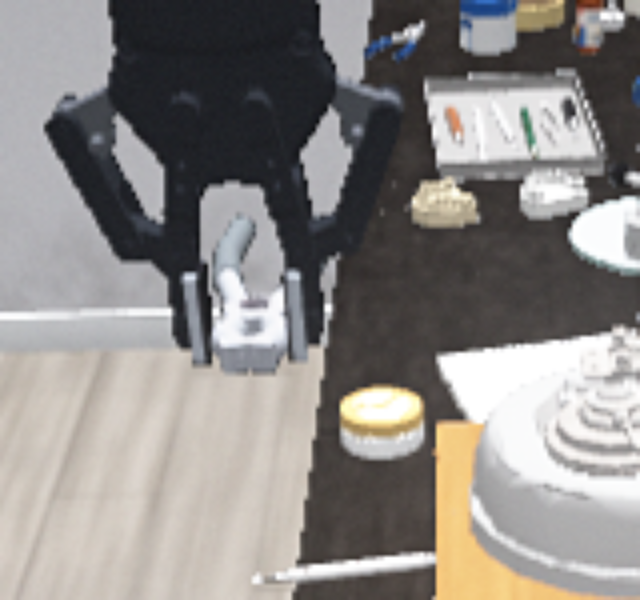

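Handles are starting to drop: the handle end went from row 205 to 217. I'll continue in fine steps.

>>> jog_arm --rows '[{"xyz": [0, 0, 0], "delta_rot": [0, 0, 0], "fingers": 0.623}, {"xyz": [0, 0, 0], "delta_rot": [0, 0, 0], "fingers": 0.622}, {"xyz": [0, 0, 0], "delta_rot": [0, 0, 0], "fingers": 0.621}, {"xyz": [0, 0, 0], "delta_rot": [0, 0, 0], "fingers": 0.62}, {"xyz": [0, 0, 0], "delta_rot": [0, 0, 0], "fingers": 0.619}]'

```text
clock: 12.92
tcp_pos: [0.4248, -0.2536, 0.3164]
orientation: [2.22, 2.211, 0.007]
contact_force: [0.6, 0.2, -2.3]
grip_width: 0.0327
```

```bash
python3 look.py m8
```

```text
12.9167 [ 0.4248 -0.2536  0.3164] 0.032682212606458844 [ 0.6305  0.2246 -2.3483] [-0.1131  0.0245  0.0314]
12.9667 [ 0.4249 -0.2535  0.3165] 0.03245017586653357 [-0.114   0.0851 -1.8688] [-0.1114  0.0226 -0.0018]
```

View pics/m8.png

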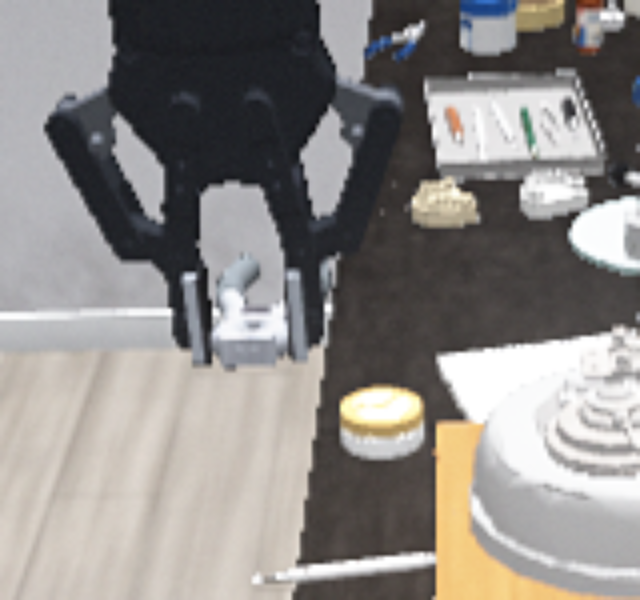

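>>> jog_arm --rows '[{"xyz": [0, 0, 0], "delta_rot": [0, 0, 0], "fingers": 0.619}, {"xyz": [0, 0, 0], "delta_rot": [0, 0, 0], "fingers": 0.618}, {"xyz": [0, 0, 0], "delta_rot": [0, 0, 0], "fingers": 0.618}, {"xyz": [0, 0, 0], "delta_rot": [0, 0, 0], "fingers": 0.617}, {"xyz": [0, 0, 0], "delta_rot": [0, 0, 0], "fingers": 0.617}]'

```text
clock: 13.38
tcp_pos: [0.4248, -0.2536, 0.3165]
orientation: [2.22, 2.211, 0.007]
contact_force: [-0.4, 0.7, -2.4]
grip_width: 0.0329
```

```bash
python3 look.py m9
```

```text
13.3833 [ 0.4248 -0.2536  0.3165] 0.03289119485702 [-0.3703  0.6582 -2.3639] [-0.032   0.0167  0.024 ]
13.4333 [ 0.4249 -0.2535  0.3164] 0.03304936686345013 [-0.6736  0.5614 -3.6901] [-0.062   0.0322 -0.0282]
```

View pics/m9.png

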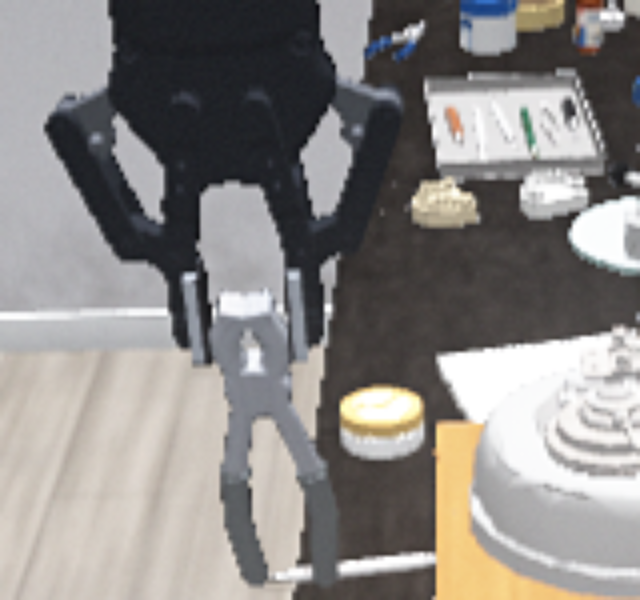

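They swung down. I'll compare the seen axis with a projected vertical line.

```bash
cat > tilt.py <<'E'
import sys
from h import *
np.set_printoptions(precision=4,suppress=True)
# args: nose px, handle-end mid px in side-crop ; assume nippers plane y=const
a=np.array(eval(sys.argv[1]))/4+[170,0]; b=np.array(eval(sys.argv[2]))/4+[170,0]
y=-.2536
pa,da=ray("side",a); A=pa+da*(y-pa[1])/da[1]
print("nose",A)
# handle end: at distance .177 from A, solve along ray
p,d=ray("side",b); 
for t in np.roots([1,2*d@(p-A),(p-A)@(p-A)-.177**2]):
    if abs(t.imag)<1e-9: B=p+d*t.real; v=A-B; print(B,v/.177,"tilt x,y",v[0]/.177,v[1]/.177)
    else: print("closest",t); t=t.real; B=p+d*t; v=A-B; print(B,v)
E
python3 tilt.py "(246,297)" "(290,583)"
```

```text
nose [ 0.4245 -0.2536  0.3694]
[ 0.4241 -0.1945  0.2026] [ 0.0024 -0.3342  0.9425] tilt x,y 0.002376634302083655 -0.33415546815429703
[ 0.4519 -0.4262  0.3411] [-0.1546  0.975   0.1598] tilt x,y -0.1546446345914962 0.9749627689204137
```

>>> jog_arm --rows '[{"xyz": [0, 0, 0], "delta_rot": [0, 0, 0], "fingers": 0.617}, {"xyz": [0, 0, 0], "delta_rot": [0, 0, 0], "fingers": 0.616}, {"xyz": [0, 0, 0], "delta_rot": [0, 0, 0], "fingers": 0.616}, {"xyz": [0, 0, 0], "delta_rot": [0, 0, 0], "fingers": 0.616}, {"xyz": [0, 0, 0], "delta_rot": [0, 0, 0], "fingers": 0.616}]'

```text
clock: 13.85
tcp_pos: [0.4248, -0.2535, 0.3164]
orientation: [2.22, 2.211, 0.007]
contact_force: [-0.6, -0.0, -3.1]
grip_width: 0.0331
```

```bash
python3 look.py m10; python3 - <<'E'
from h import *
I=imaging.grab_frame("scene");cv2.imwrite("pics/m10s.png",I)
E
```

```text
13.85 [ 0.4248 -0.2535  0.3164] 0.03311676296528015 [-0.5535 -0.0345 -3.0601] [ 0.0192 -0.0016  0.0097]
13.9 [ 0.4248 -0.2535  0.3164] 0.03261452446074289 [-0.6065  0.5527 -1.7689] [-0.0338  0.0301  0.0186]
```

View pics/m10.png

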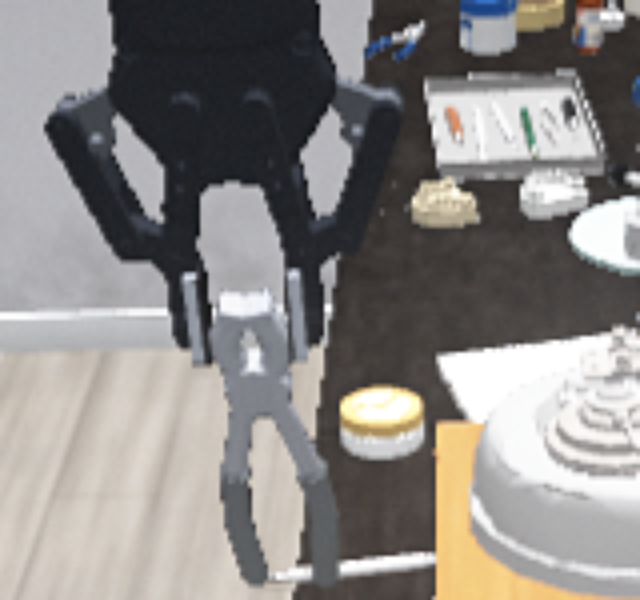

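View pics/m10s.png

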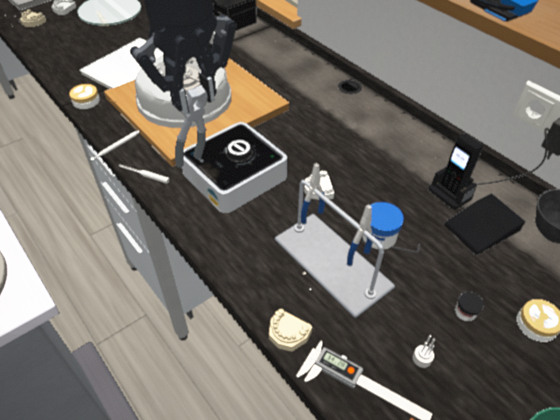

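```bash
python3 - <<'E'
from h import *
I=cv2.imread("pics/m10s.png");cv2.imwrite("pics/m10z.png",cv2.resize(I[60:175,150:240],None,fx=5,fy=5,interpolation=cv2.INTER_CUBIC))
E
```

```text
(no output)
```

View pics/m10z.png

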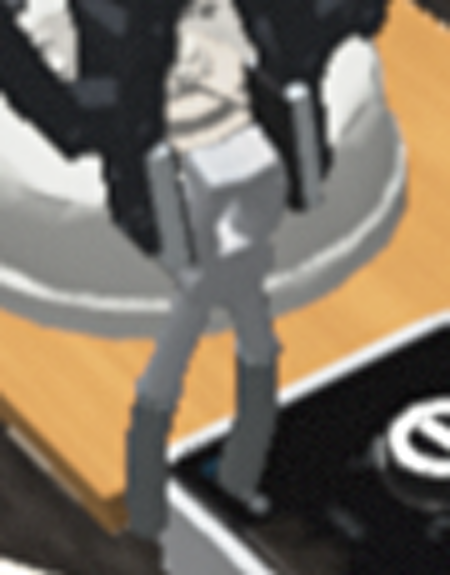

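```bash
python3 - <<'E'
from h import *
np.set_printoptions(precision=4,suppress=True)
N,e=tri([("scene",(196.4,91)),("side",(231.75,74.75))]);print(N,e)
L,e=tri([("scene",(179.6,166)),("side",(234.25,145.3))]);print(L,e)
Rr,e=tri([("scene",(200,160.5)),("side",(251.25,145.3))]);print(Rr,e)
v=N-(L+Rr)/2;print(v,np.linalg.norm(v),v/np.linalg.norm(v))
x=Rr-L;print(x,np.linalg.norm(x))
E
```

```text
[ 0.4256 -0.2613  0.3713] [np.float64(0.37779222813297014), np.float64(0.3061137904318443)]
[ 0.409  -0.2017  0.2077] [np.float64(0.3870246871274369), np.float64(0.3207291678718693)]
[ 0.4413 -0.2114  0.2108] [np.float64(1.5886905756971015), np.float64(1.342804668336844)]
[ 0.0004 -0.0548  0.1621] 0.17111133217545313 [ 0.0025 -0.32    0.9474]
[ 0.0323 -0.0097  0.0031] 0.03388506099000663
```

The two views triangulate a residual tilt of about 0.32 rad with the handles still +y. I'll ease a hair more.

>>> jog_arm --rows '[{"xyz": [0, 0, 0], "delta_rot": [0, 0, 0], "fingers": 0.6155}, {"xyz": [0, 0, 0], "delta_rot": [0, 0, 0], "fingers": 0.6155}, {"xyz": [0, 0, 0], "delta_rot": [0, 0, 0], "fingers": 0.615}, {"xyz": [0, 0, 0], "delta_rot": [0, 0, 0], "fingers": 0.615}, {"xyz": [0, 0, 0], "delta_rot": [0, 0, 0], "fingers": 0.615}]'

```text
clock: 14.37
tcp_pos: [0.4248, -0.2535, 0.3164]
orientation: [2.22, 2.211, 0.007]
contact_force: [0.7, -0.1, -2.8]
grip_width: 0.0329
```

```bash
sed -i 's/\[0:150,170:330\],None,fx=4,fy=4/[50:180,170:330],None,fx=4,fy=4,interpolation=cv2.INTER_CUBIC/' look.py; python3 look.py m11
```

```text
14.3667 [ 0.4248 -0.2535  0.3164] 0.03290804415612558 [ 0.7034 -0.1451 -2.8327] [ 0.0037 -0.0189 -0.0458]
14.4167 [ 0.4248 -0.2535  0.3164] 0.032424637550450865 [ 0.447   0.1925 -1.5182] [ 0.0046 -0.0738  0.0047]
```

View pics/m11.png

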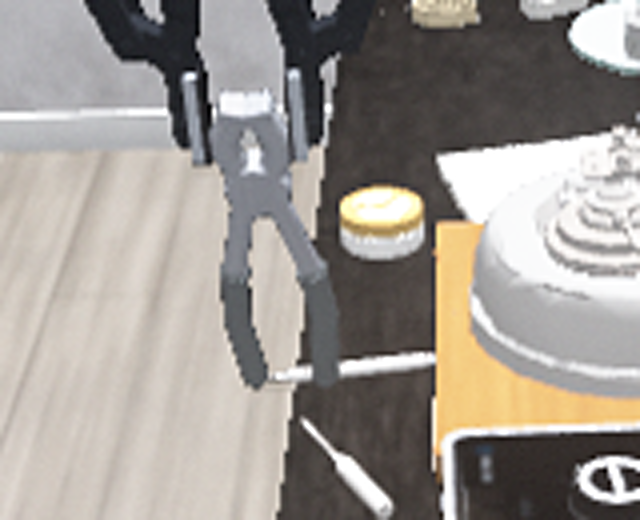

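```bash
python3 - <<'E'
from h import *
for t in (0,.1,.2,.3,.4):
    J=np.array([.4252,-.2536,.350]); a=np.array([0,np.sin(t),-np.cos(t)])
    print(t,[np.round((proj("side",J+a*s)-[170,50])*4) for s in (-.023,.154)])
E
```

```text
0 [array([247.,  88.]), array([285., 463.])]
0.1 [array([246.,  91.]), array([287., 443.])]
0.2 [array([246.,  94.]), array([289., 421.])]
0.3 [array([246.,  98.]), array([290., 397.])]
0.4 [array([245., 102.]), array([292., 372.])]
```

>>> jog_arm --rows '[{"xyz": [0, 0, 0], "delta_rot": [0, 0, 0], "fingers": 0.6145}, {"xyz": [0, 0, 0], "delta_rot": [0, 0, 0], "fingers": 0.6145}, {"xyz": [0, 0, 0], "delta_rot": [0, 0, 0], "fingers": 0.614}, {"xyz": [0, 0, 0], "delta_rot": [0, 0, 0], "fingers": 0.614}, {"xyz": [0, 0, 0], "delta_rot": [0, 0, 0], "fingers": 0.614}]'

```text
clock: 14.83
tcp_pos: [0.4248, -0.2535, 0.3164]
orientation: [2.22, 2.211, 0.007]
contact_force: [0.8, 0.1, -1.8]
grip_width: 0.0333
```

```bash
python3 look.py m12
```

```text
14.8333 [ 0.4248 -0.2535  0.3164] 0.033292794196906554 [ 0.8129  0.0512 -1.8071] [-0.0505  0.0198  0.0154]
14.8833 [ 0.4248 -0.2535  0.3164] 0.033085265839744575 [ 0.4873 -0.0333 -2.9549] [-0.0631 -0.0165 -0.0156]
```

View pics/m12.png

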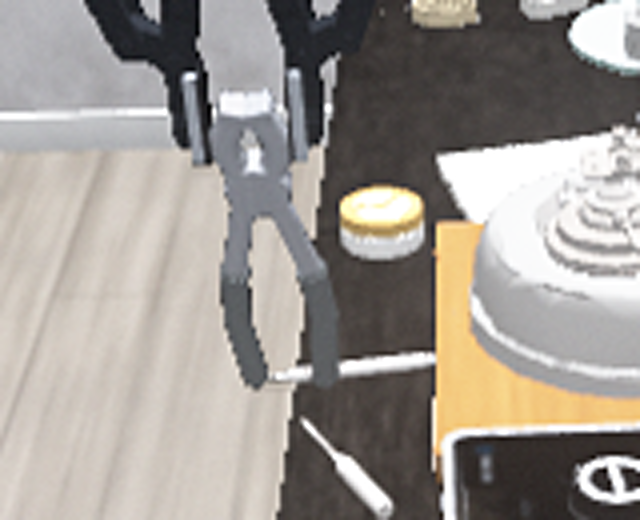

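>>> jog_arm --rows '[{"xyz": [0, 0, 0], "delta_rot": [0, 0, 0], "fingers": 0.6135}, {"xyz": [0, 0, 0], "delta_rot": [0, 0, 0], "fingers": 0.613}, {"xyz": [0, 0, 0], "delta_rot": [0, 0, 0], "fingers": 0.6125}, {"xyz": [0, 0, 0], "delta_rot": [0, 0, 0], "fingers": 0.612}, {"xyz": [0, 0, 0], "delta_rot": [0, 0, 0], "fingers": 0.612}]'

```text
clock: 15.3
tcp_pos: [0.4248, -0.2535, 0.3164]
orientation: [2.22, 2.211, 0.007]
contact_force: [0.3, -0.0, -2.5]
grip_width: 0.0332
```

```bash
python3 look.py m13
```

```text
15.3 [ 0.4248 -0.2535  0.3164] 0.03320478055668517 [ 0.3493 -0.016  -2.4922] [-0.0609  0.0262 -0.0458]
15.35 [ 0.4248 -0.2535  0.3164] 0.03334870725656867 [-1.066   0.0576 -2.7409] [-0.0368  0.0154  0.0001]
```

View pics/m13.png

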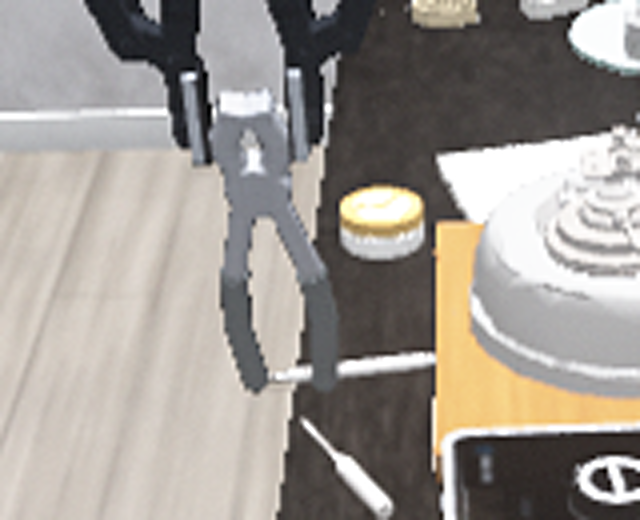

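>>> jog_arm --rows '[{"xyz": [0, 0, 0], "delta_rot": [0, 0, 0], "fingers": 0.6115}, {"xyz": [0, 0, 0], "delta_rot": [0, 0, 0], "fingers": 0.611}, {"xyz": [0, 0, 0], "delta_rot": [0, 0, 0], "fingers": 0.6105}, {"xyz": [0, 0, 0], "delta_rot": [0, 0, 0], "fingers": 0.61}, {"xyz": [0, 0, 0], "delta_rot": [0, 0, 0], "fingers": 0.6095}]'

```text
clock: 15.77
tcp_pos: [0.4248, -0.2535, 0.3164]
orientation: [2.22, 2.211, 0.007]
contact_force: [0.5, 0.5, -1.7]
grip_width: 0.0333
```

```bash
python3 look.py m14
```

```text
15.7667 [ 0.4248 -0.2535  0.3164] 0.033338378323560444 [ 0.5432  0.4879 -1.6632] [-0.05    0.0018  0.0023]
15.8167 [ 0.4248 -0.2535  0.3164] 0.03340936941361668 [ 0.2801  0.0816 -2.8697] [-0.0415  0.0259  0.0249]
```

View pics/m14.png

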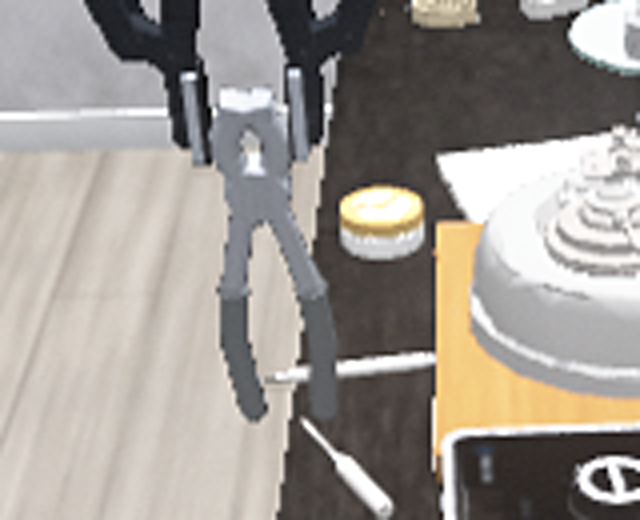

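>>> jog_arm --rows '[{"xyz": [0, 0, 0], "delta_rot": [0, 0, 0], "fingers": 0.6092}, {"xyz": [0, 0, 0], "delta_rot": [0, 0, 0], "fingers": 0.609}, {"xyz": [0, 0, 0], "delta_rot": [0, 0, 0], "fingers": 0.6085}, {"xyz": [0, 0, 0], "delta_rot": [0, 0, 0], "fingers": 0.608}, {"xyz": [0, 0, 0], "delta_rot": [0, 0, 0], "fingers": 0.608}]'

```text
clock: 16.23
tcp_pos: [0.4248, -0.2535, 0.3164]
orientation: [2.22, 2.211, 0.007]
contact_force: [1.1, 0.9, -2.3]
grip_width: 0.0337
```

```bash
python3 look.py m15
```

```text
16.2333 [ 0.4248 -0.2535  0.3164] 0.033652957575752505 [ 1.0529  0.9467 -2.301 ] [-0.0289  0.0333 -0.0594]
16.2833 [ 0.4248 -0.2535  0.3164] 0.03330885658005353 [ 0.386   0.7604 -3.5053] [ 0.0134 -0.0029 -0.0041]
```

View pics/m15.png

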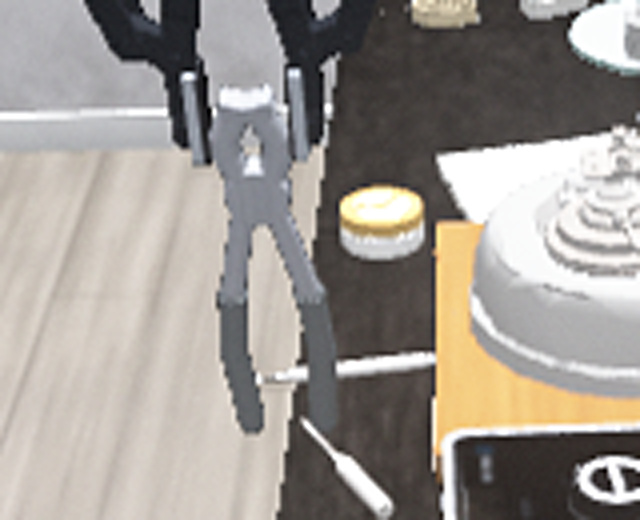

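>>> jog_arm --rows '[{"xyz": [0, 0, 0], "delta_rot": [0, 0, 0], "fingers": 0.6075}, {"xyz": [0, 0, 0], "delta_rot": [0, 0, 0], "fingers": 0.6072}, {"xyz": [0, 0, 0], "delta_rot": [0, 0, 0], "fingers": 0.607}, {"xyz": [0, 0, 0], "delta_rot": [0, 0, 0], "fingers": 0.6067}, {"xyz": [0, 0, 0], "delta_rot": [0, 0, 0], "fingers": 0.6065}]'

```text
clock: 16.7
tcp_pos: [0.4248, -0.2535, 0.3164]
orientation: [2.22, 2.211, 0.007]
contact_force: [-0.8, -0.1, -3.3]
grip_width: 0.0336
```

```bash
python3 look.py m16
```

```text
16.7 [ 0.4248 -0.2535  0.3164] 0.03360171268399381 [-0.7869 -0.0774 -3.3206] [-0.0427  0.0528  0.0072]
16.75 [ 0.4248 -0.2535  0.3164] 0.03356143985412834 [ 0.4937 -0.4288 -2.6745] [ 0.0117  0.0386 -0.0591]
```

View pics/m16.png

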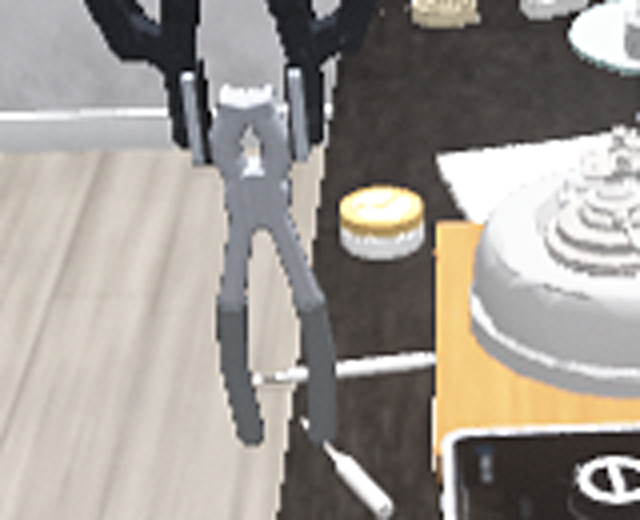

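>>> jog_arm --rows '[{"xyz": [0, 0, 0], "delta_rot": [0, 0, 0], "fingers": 0.6062}, {"xyz": [0, 0, 0], "delta_rot": [0, 0, 0], "fingers": 0.606}, {"xyz": [0, 0, 0], "delta_rot": [0, 0, 0], "fingers": 0.6057}, {"xyz": [0, 0, 0], "delta_rot": [0, 0, 0], "fingers": 0.6055}, {"xyz": [0, 0, 0], "delta_rot": [0, 0, 0], "fingers": 0.6055}]'

```text
clock: 17.17
tcp_pos: [0.4249, -0.2535, 0.3164]
orientation: [2.22, 2.211, 0.007]
contact_force: [0.4, -0.2, -1.7]
grip_width: 0.0337
```

```bash
python3 look.py m17
```

```text
17.1667 [ 0.4249 -0.2535  0.3164] 0.03369325246821042 [ 0.4214 -0.209  -1.6725] [-0.0225 -0.0054 -0.012 ]
17.2167 [ 0.4248 -0.2535  0.3164] 0.03380353905502519 [ 0.4857  0.5841 -2.4646] [-0.0051  0.014   0.0254]
```

View pics/m17.png

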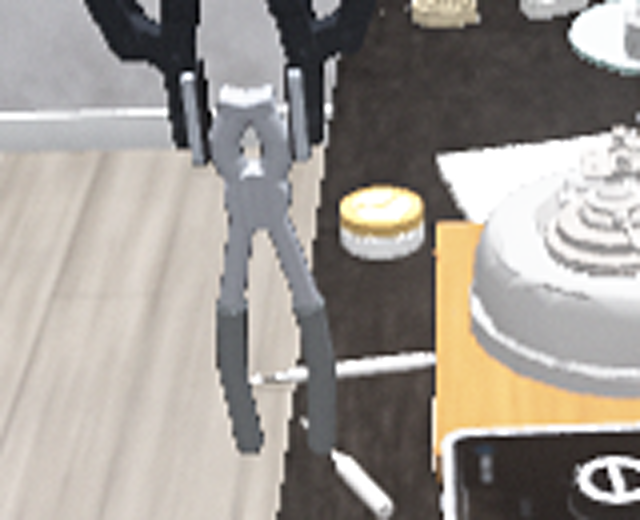

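The handle ends are at row 449, a tilt of about 0.07 rad, with the nose at 88 as predicted and no slip. I'll grip firmly again.

>>> jog_arm --rows '[{"xyz": [0, 0, 0], "delta_rot": [0, 0, 0], "fingers": 0.62}, {"xyz": [0, 0, 0], "delta_rot": [0, 0, 0], "fingers": 0.65}, {"xyz": [0, 0, 0], "delta_rot": [0, 0, 0], "fingers": 0.8}, {"xyz": [0, 0, 0], "delta_rot": [0, 0, 0], "fingers": 1}, {"xyz": [0, 0, 0], "delta_rot": [0, 0, 0], "fingers": 1}]' --grip_force 100

```text
clock: 17.63
tcp_pos: [0.4248, -0.2535, 0.3164]
orientation: [2.22, 2.211, 0.007]
contact_force: [0.1, -0.7, -2.6]
grip_width: 0.0296
```

```bash
python3 look.py m18; python3 - <<'E'
from h import *
I=imaging.grab_frame("scene");cv2.imwrite("pics/m18s.png",cv2.resize(I[60:180,150:240],None,fx=5,fy=5,interpolation=cv2.INTER_CUBIC));cv2.imwrite("pics/m18sf.png",I)
E
```

```text
17.6333 [ 0.4248 -0.2535  0.3164] 0.029616056412308214 [ 0.1126 -0.7055 -2.5986] [-0.0255  0.0657 -0.0213]
17.6833 [ 0.4248 -0.2535  0.3164] 0.03002148494814054 [ 0.5126 -0.0859 -2.6627] [-0.003  -0.0449 -0.0007]
```

View pics/m18.png

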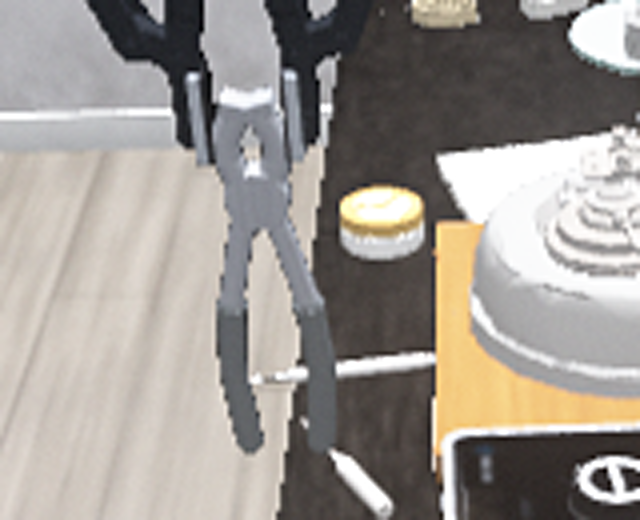

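View pics/m18s.png

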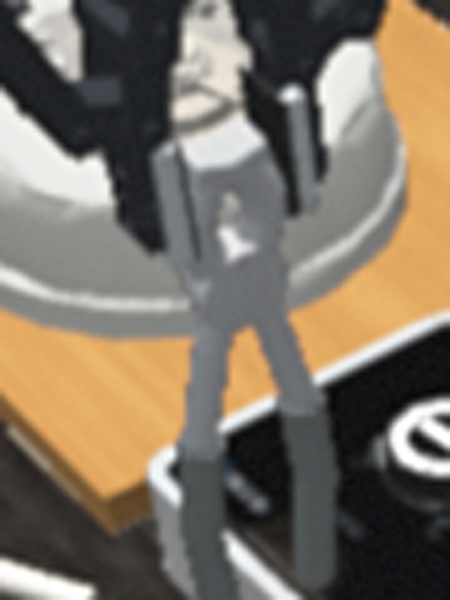

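```bash
python3 - <<'E'
from h import *
np.set_printoptions(precision=4,suppress=True)
print(tri([("scene",(213,177)),("side",(250,162.5))]))
I=cv2.imread("pics/m18sf.png"); cv2.imwrite("pics/n1.png",cv2.resize(I[155:315,265:405],None,fx=5,fy=5,interpolation=cv2.INTER_CUBIC)[:600,:700])
J=imaging.grab_frame("side"); cv2.imwrite("pics/side_full.png",J); cv2.imwrite("pics/n2.png",cv2.resize(J[180:345,290:375],None,fx=5,fy=5,interpolation=cv2.INTER_CUBIC)[:600])
cv2.imwrite("pics/n3.png",cv2.resize(J[240:345,290:375],None,fx=5,fy=5,interpolation=cv2.INTER_CUBIC)[:600])
E
```

```text
(array([ 0.4411, -0.2464,  0.1977]), [np.float64(0.06884941483035864), np.float64(0.05885051747015843)])
```

View pics/n1.png

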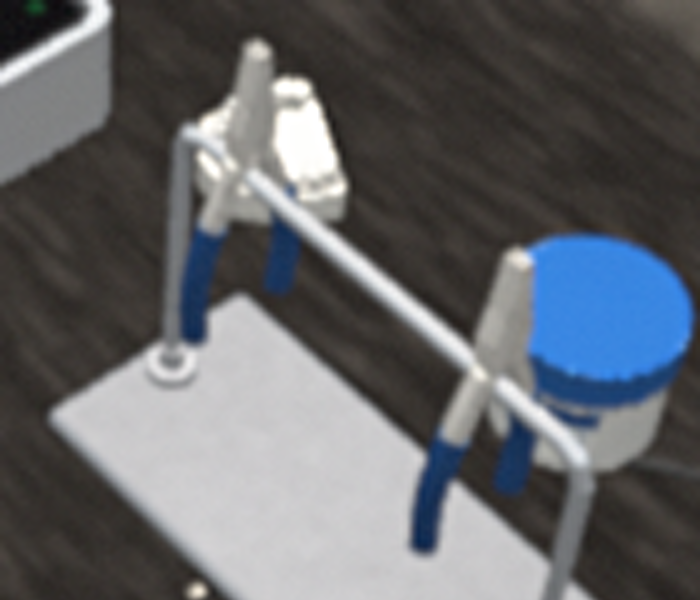

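View pics/n2.png

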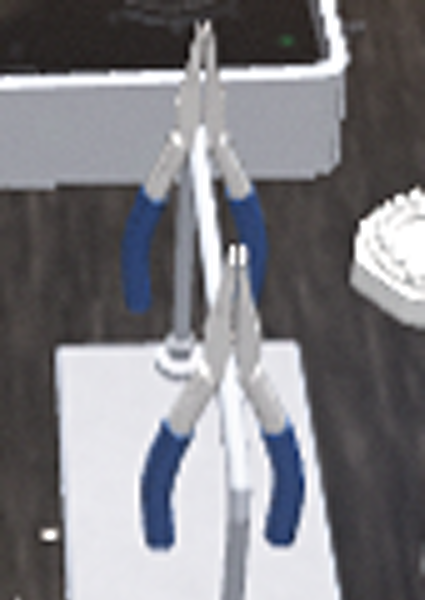

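View pics/n3.png

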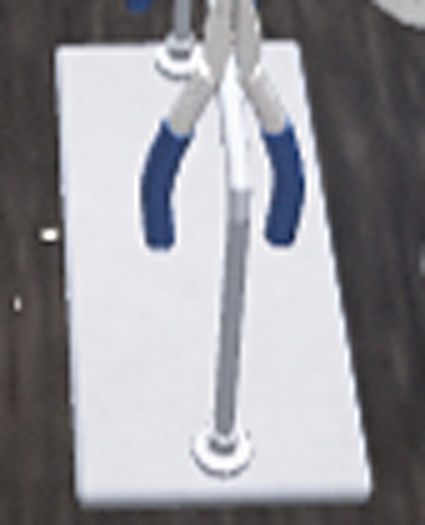

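```bash
python3 - <<'E'
from h import *
np.set_printoptions(precision=4,suppress=True)
S=[(np.array(p)/5+[265,155]) for p in [(265,181),(340,245),(440,331),(540,411)]]
D=[(np.array(p)/5+[290,180]) for p in [(197,145),(206,225),(230,390),(238,470)]]
A=np.array([atz("scene",p,.147) for p in S]);B=np.array([atz("side",p,.147) for p in D])
for n,X in(("scene",A),("side",B)):
    print(n,X[:,:2].tolist()); k=np.polyfit(X[:,1],X[:,0],1); print(k,"x at -.39",np.polyval(k,-.39))
# feet rings (z .013): scene, side
print(tri([("scene",np.array((172,358))/5+[265,155]),("side",np.array((180,355))/5+[290,180])]))
print("foot near side", atz("side",np.array((222,445))/5+[290,240],.013))
# bar end corners
print("far corner",tri([("scene",np.array((190,135))/5+[265,155]),("side",np.array((190,120))/5+[290,180])]))
print("near corner",tri([("scene",np.array((580,465))/5+[265,155]),("side",np.array((240,487))/5+[290,180])]))
# crimper tips
print("Ltip",tri([("scene",np.array((258,45))/5+[265,155]),("side",np.array((205,27))/5+[290,180])]))
print("Rtip",tri([("scene",np.array((517,255))/5+[265,155]),("side",np.array((238,250))/5+[290,180])]))
#plate corners side
for p in [(57,48),(297,43),(80,490),(370,490)]: print(atz("side",np.array(p)/5+[290,240],.012))
E
```

```text
scene [[0.5861659834570206, -0.3372983952172603], [0.5860486094994797, -0.3746285413244149], [0.5857027170505316, -0.42202792687869173], [0.5871053474423598, -0.4649983168696004]]
[-0.0058  0.5839] x at -.39 0.5861991072999198
side [[0.5834825121918932, -0.324184572473842], [0.5833021817171637, -0.3677619430937724], [0.5846793108946196, -0.44730705624512146], [0.5841732253814318, -0.48155547148193006]]
[-0.0071  0.581 ] x at -.39 0.583802010071137
(array([ 0.5838, -0.299 ,  0.0198]), [np.float64(0.37129949379815663), np.float64(0.35625370549102936)])
foot near side [ 0.5852 -0.4832  0.013 ]
far corner (array([ 0.5832, -0.3021,  0.142 ]), [np.float64(0.5226893315183133), np.float64(0.4942421910951723)])
near corner (array([ 0.5844, -0.4855,  0.1432]), [np.float64(0.2617411505894939), np.float64(0.26539671409196497)])
Ltip (array([ 0.5839, -0.3307,  0.2043]), [np.float64(0.4747989740633812), np.float64(0.4494538345792686)])
Rtip (array([ 0.5844, -0.4462,  0.2045]), [np.float64(0.11627405193636445), np.float64(0.11518373818228066)])
[ 0.5346 -0.2864  0.012 ]
[ 0.632 -0.286  0.012]
[ 0.5364 -0.4998  0.012 ]
[ 0.6331 -0.5015  0.012 ]
```

The bar measures x≈0.5845 with its middle at y≈−0.391, corner height ≈0.143, and the crimper tips at y≈−0.331 and −0.446, z≈0.204. All of this matches the given sizes. The nippers' residual tilt is about 0.05 rad. I'll go along −y first, then +x between the crimpers.

>>> jog_arm --rows '[{"xyz": [-2, 0, 0], "delta_rot": [0, 0, 0], "fingers": 1}, {"xyz": [-5, 0, 0], "delta_rot": [0, 0, 0], "fingers": 1}, {"xyz": [-8.5, 0, 0], "delta_rot": [0, 0, 0], "fingers": 1}, {"xyz": [-11.5, 0, 0], "delta_rot": [0, 0, 0], "fingers": 1}, {"xyz": [-13.7, 0, 0], "delta_rot": [0, 0, 0], "fingers": 1}]' --grip_force 100

```text
clock: 18.2
tcp_pos: [0.4235, -0.3935, 0.3168]
orientation: [2.221, 2.209, 0.005]
contact_force: [0.6, 0.9, -2.9]
grip_width: 0.0296
```

>>> jog_arm --rows '[{"xyz": [0, 1.5, 0], "delta_rot": [0, 0, 0], "fingers": 1}, {"xyz": [0, 4.5, 0], "delta_rot": [0, 0, 0], "fingers": 1}, {"xyz": [0, 7.5, 0], "delta_rot": [0, 0, 0], "fingers": 1}, {"xyz": [0, 10.5, 0], "delta_rot": [0, 0, 0], "fingers": 1}, {"xyz": [0, 13, 0], "delta_rot": [0, 0, 0], "fingers": 1}]'

```text
clock: 18.62
tcp_pos: [0.5558, -0.3936, 0.3175]
orientation: [2.22, 2.21, 0.006]
contact_force: [-0.2, -0.0, -2.6]
grip_width: 0.0298
```

>>> jog_arm --rows '[{"xyz": [0.2, 1.4, 0], "delta_rot": [0, 0, 0], "fingers": 1}, {"xyz": [0.3, 2.8, 0], "delta_rot": [0, 0, 0], "fingers": 1}, {"xyz": [0.3, 2.8, 0], "delta_rot": [0, 0, 0], "fingers": 1}, {"xyz": [0.3, 2.8, 0], "delta_rot": [0, 0, 0], "fingers": 1}, {"xyz": [0.3, 2.8, 0], "delta_rot": [0, 0, 0], "fingers": 1}]'

```text
clock: 19.03
tcp_pos: [0.5828, -0.3913, 0.3176]
orientation: [2.222, 2.209, 0.005]
contact_force: [-0.0, 0.5, -2.5]
grip_width: 0.0298
```

```bash
python3 - <<'E'
from h import *
np.set_printoptions(precision=4,suppress=True)
o=r.get_obs();print(o["clock"],o["tcp_pos"],o["orientation"],o["qvel"])
I=imaging.grab_frame("scene");J=imaging.grab_frame("side");cv2.imwrite("pics/os.png",I);cv2.imwrite("pics/oj.png",J)
cv2.imwrite("pics/o1.png",cv2.resize(I[80:280,270:420],None,fx=3,fy=3,interpolation=cv2.INTER_CUBIC));cv2.imwrite("pics/o2.png",cv2.resize(J[90:290,260:410],None,fx=3,fy=3,interpolation=cv2.INTER_CUBIC))
cv2.imwrite("pics/o12.png",np.hstack([cv2.imread("pics/o1.png")[:, :400],cv2.imread("pics/o2.png")[:,:400]]))
E
```

```text
19.0333 [ 0.5828 -0.3913  0.3176] [2.2216 2.2093 0.005 ] [ 0.0064 -0.012   0.0086  0.0065 -0.002  -0.0038  0.0005]
```

View pics/o12.png

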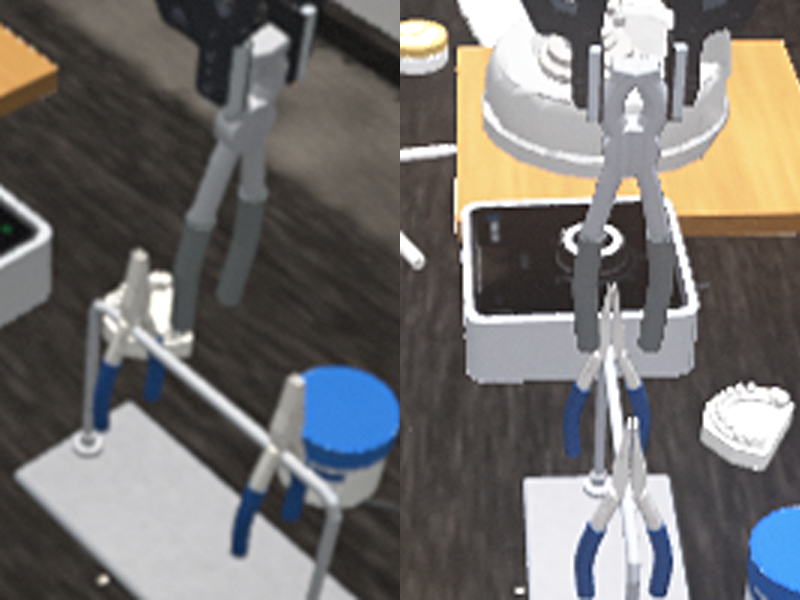

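```bash
python3 - <<'E'
from h import *
np.set_printoptions(precision=4,suppress=True)
L=tri([("scene",(331,190)),("side",(321.7,205.7))]);Q=tri([("scene",(346.7,180.7)),("side",(344,206))])
N=tri([("scene",(270+268/3,80+38/3)),("side",(260+237/3,90+65/3))])
print(L,Q,(L[0]+Q[0])/2,N)
E
```

```text
(array([ 0.5642, -0.3864,  0.2037]), [np.float64(0.3251519688852861), np.float64(0.31084050833002336)]) (array([ 0.6001, -0.3841,  0.2002]), [np.float64(0.416474584841858), np.float64(0.40609077755934897)]) [ 0.5821 -0.3853  0.2019] (array([ 0.5826, -0.3974,  0.3746]), [np.float64(0.8456323289667381), np.float64(0.7968745752604173)])
```

The nippers centre at x 0.582 and the bar at 0.584, so I'll shift 2 mm and lower partway.

>>> jog_arm --rows '[{"xyz": [0, 0.2, 1], "delta_rot": [0, 0, 0], "fingers": 1}, {"xyz": [0, 0.2, 3], "delta_rot": [0, 0, 0], "fingers": 1}, {"xyz": [0, 0.2, 5], "delta_rot": [0, 0, 0], "fingers": 1}, {"xyz": [0, 0.2, 6.5], "delta_rot": [0, 0, 0], "fingers": 1}, {"xyz": [0, 0.2, 8], "delta_rot": [0, 0, 0], "fingers": 1}]'

```text
clock: 19.55
tcp_pos: [0.5843, -0.3919, 0.2365]
orientation: [2.223, 2.208, 0.005]
contact_force: [0.2, 0.3, -2.7]
grip_width: 0.0294
```

```bash
cat > look2.py <<'E'
import sys
from h import *
np.set_printoptions(precision=4,suppress=True)
o=r.get_obs();print(o["clock"],o["tcp_pos"],o["contact_force"],o["grip_width"])
I=imaging.grab_frame("scene");J=imaging.grab_frame("side")
f=lambda a:cv2.resize(a,None,fx=4,fy=4,interpolation=cv2.INTER_CUBIC)
cv2.imwrite(f"pics/{sys.argv[1]}.png",np.hstack([f(I[120:270,290:390]),f(J[140:290,285:385])]))
E
python3 look2.py p1
```

```text
19.55 [ 0.5843 -0.3919  0.2365] [ 0.2414  0.3    -2.7387] 0.02944985262243413
```

View pics/p1.png

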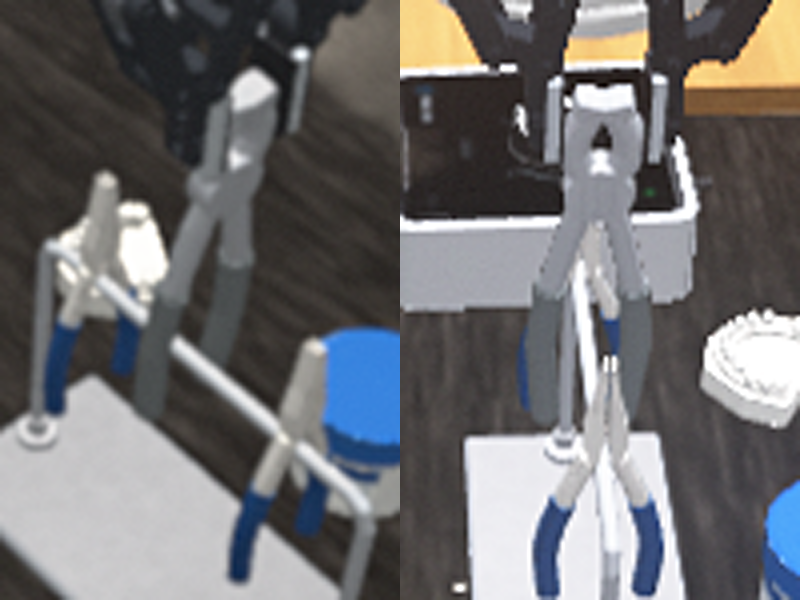

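The handles straddle the bar. I'll lower further.

>>> jog_arm --rows '[{"xyz": [0, 0, 1.5], "delta_rot": [0, 0, 0], "fingers": 1}, {"xyz": [0, 0, 3], "delta_rot": [0, 0, 0], "fingers": 1}, {"xyz": [0, 0, 4.5], "delta_rot": [0, 0, 0], "fingers": 1}, {"xyz": [0, 0, 5.5], "delta_rot": [0, 0, 0], "fingers": 1}, {"xyz": [0, 0, 6], "delta_rot": [0, 0, 0], "fingers": 1}]'

```text
clock: 20.07
tcp_pos: [0.5828, -0.3907, 0.1736]
orientation: [2.228, 2.212, 0.003]
contact_force: [-0.6, 0.3, -2.8]
grip_width: 0.0299
```

```bash
python3 look2.py p2
```

```text
20.0667 [ 0.5828 -0.3907  0.1736] [-0.6205  0.3337 -2.753 ] 0.02992844164073673
```

View pics/p2.png

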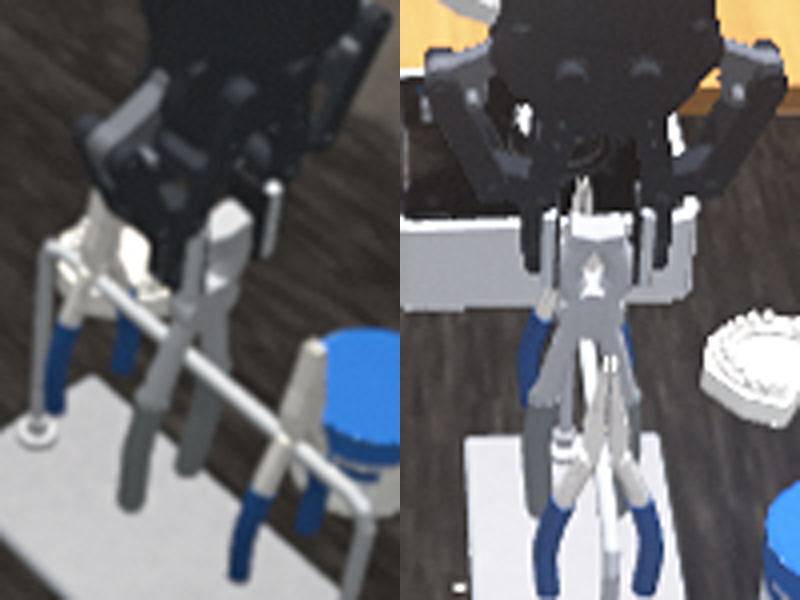

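>>> jog_arm --rows '[{"xyz": [0, 0.1, 0.5], "delta_rot": [0, 0, 0], "fingers": 1}, {"xyz": [0, 0.1, 0.9], "delta_rot": [0, 0, 0], "fingers": 1}, {"xyz": [0, 0.1, 1.2], "delta_rot": [0, 0, 0], "fingers": 1}, {"xyz": [0, 0.1, 1.2], "delta_rot": [0, 0, 0], "fingers": 1}, {"xyz": [0, 0.1, 1.2], "delta_rot": [0, 0, 0], "fingers": 1}]'

```text
clock: 20.58
tcp_pos: [0.584, -0.3908, 0.1622]
orientation: [2.227, 2.212, 0.003]
contact_force: [-0.3, -0.2, -1.8]
grip_width: 0.0296
```

>>> jog_arm --rows '[{"xyz": [0, 0, 0.2], "delta_rot": [0, 0, 0], "fingers": 1}, {"xyz": [0, 0, 0.3], "delta_rot": [0, 0, 0], "fingers": 1}, {"xyz": [0, 0, 0.4], "delta_rot": [0, 0, 0], "fingers": 1}, {"xyz": [0, 0, 0.4], "delta_rot": [0, 0, 0], "fingers": 1}, {"xyz": [0, 0, 0.4], "delta_rot": [0, 0, 0], "fingers": 1}]'

```text
clock: 21.0
tcp_pos: [0.584, -0.3909, 0.1581]
orientation: [2.228, 2.212, 0.003]
contact_force: [-0.2, 0.4, -2.4]
grip_width: 0.0298
```

```bash
python3 look2.py p3
```

```text
21.0 [ 0.584  -0.3909  0.1581] [-0.2457  0.3702 -2.4035] 0.029842479116359504
```

View pics/p3.png

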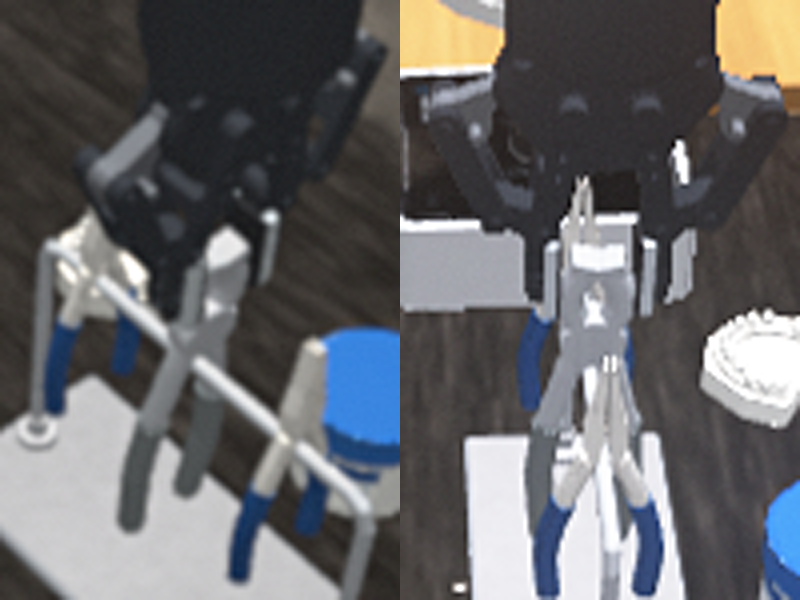

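Almost down, with no contact yet. I'll lower 2 mm at a time.

>>> jog_arm --rows '[{"xyz": [0, 0, 0.1], "delta_rot": [0, 0, 0], "fingers": 1}, {"xyz": [0, 0, 0.2], "delta_rot": [0, 0, 0], "fingers": 1}, {"xyz": [0, 0, 0.3], "delta_rot": [0, 0, 0], "fingers": 1}, {"xyz": [0, 0, 0.3], "delta_rot": [0, 0, 0], "fingers": 1}, {"xyz": [0, 0, 0.3], "delta_rot": [0, 0, 0], "fingers": 1}]'

```text
clock: 21.52
tcp_pos: [0.584, -0.3908, 0.1551]
orientation: [2.228, 2.212, 0.003]
contact_force: [0.1, -0.2, -2.5]
grip_width: 0.0298
```

>>> jog_arm --rows '[{"xyz": [0, 0, 0.1], "delta_rot": [0, 0, 0], "fingers": 1}, {"xyz": [0, 0, 0.2], "delta_rot": [0, 0, 0], "fingers": 1}, {"xyz": [0, 0, 0.2], "delta_rot": [0, 0, 0], "fingers": 1}, {"xyz": [0, 0, 0.2], "delta_rot": [0, 0, 0], "fingers": 1}, {"xyz": [0, 0, 0.2], "delta_rot": [0, 0, 0], "fingers": 1}]'

```text
clock: 21.93
tcp_pos: [0.5842, -0.3908, 0.1532]
orientation: [2.227, 2.212, 0.003]
contact_force: [0.6, -1.5, -1.6]
grip_width: 0.03
```

>>> jog_arm --rows '[{"xyz": [0, 0, 0.1], "delta_rot": [0, 0, 0], "fingers": 1}, {"xyz": [0, 0, 0.2], "delta_rot": [0, 0, 0], "fingers": 1}, {"xyz": [0, 0, 0.2], "delta_rot": [0, 0, 0], "fingers": 1}, {"xyz": [0, 0, 0.2], "delta_rot": [0, 0, 0], "fingers": 1}, {"xyz": [0, 0, 0.2], "delta_rot": [0, 0, 0], "fingers": 1}]'

```text
clock: 22.35
tcp_pos: [0.5842, -0.3914, 0.1523]
orientation: [2.227, 2.211, 0.003]
contact_force: [-1.7, 0.9, 5.1]
grip_width: 0.0297
```

```bash
python3 look2.py p4
```

```text
22.35 [ 0.5842 -0.3914  0.1523] [-1.7205  0.856   5.084 ] 0.029667005627577445
```

View pics/p4.png

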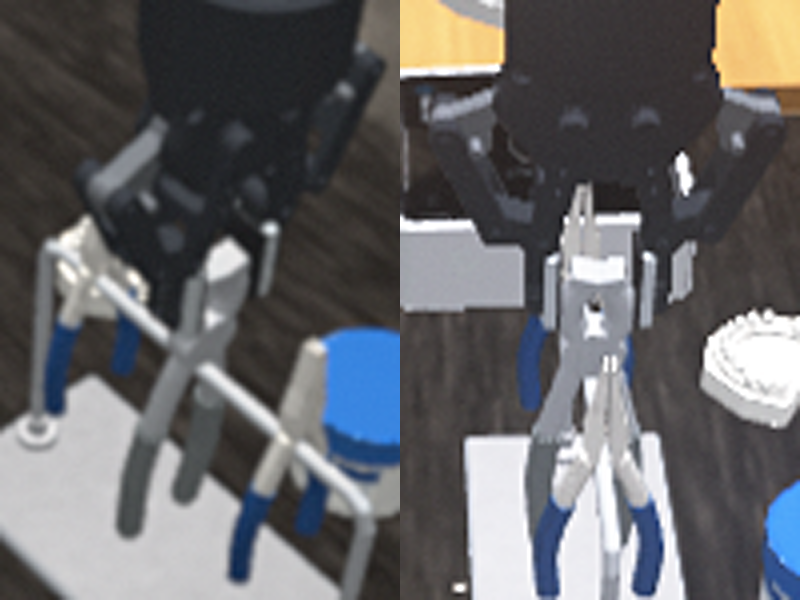

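The wrist force went from −2.5 to +5 N at crotch height ≈0.144, so the bar carries them. I'll release gently.

>>> jog_arm --rows '[{"xyz": [0, 0, 0], "delta_rot": [0, 0, 0], "fingers": 0.64}, {"xyz": [0, 0, 0], "delta_rot": [0, 0, 0], "fingers": 0.62}, {"xyz": [0, 0, 0], "delta_rot": [0, 0, 0], "fingers": 0.61}, {"xyz": [0, 0, 0], "delta_rot": [0, 0, 0], "fingers": 0.6}, {"xyz": [0, 0, 0], "delta_rot": [0, 0, 0], "fingers": 0.59}]' --grip_force 30

```text
clock: 22.87
tcp_pos: [0.5844, -0.3913, 0.1521]
orientation: [2.227, 2.211, 0.003]
contact_force: [-0.4, 0.4, 0.4]
grip_width: 0.0349
```

>>> jog_arm --rows '[{"xyz": [0, 0, 0], "delta_rot": [0, 0, 0], "fingers": 0.57}, {"xyz": [0, 0, 0], "delta_rot": [0, 0, 0], "fingers": 0.54}, {"xyz": [0, 0, 0], "delta_rot": [0, 0, 0], "fingers": 0.5}, {"xyz": [0, 0, 0], "delta_rot": [0, 0, 0], "fingers": 0.45}, {"xyz": [0, 0, 0], "delta_rot": [0, 0, 0], "fingers": 0.4}]'

```text
clock: 23.28
tcp_pos: [0.5845, -0.3913, 0.1521]
orientation: [2.227, 2.211, 0.003]
contact_force: [0.4, 0.9, 0.6]
grip_width: 0.0512
```

```bash
python3 look2.py p5
```

```text
23.2833 [ 0.5845 -0.3913  0.1521] [0.3715 0.8782 0.6459] 0.05120767025466167
```

View pics/p5.png

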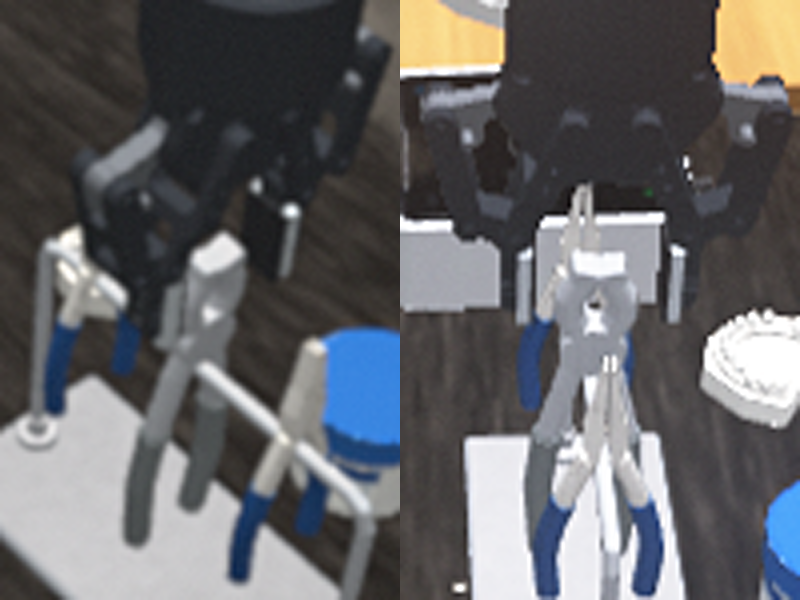

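They hang free on the bar. I'll retreat straight up.

>>> jog_arm --rows '[{"xyz": [0, 0, -1], "delta_rot": [0, 0, 0], "fingers": 0.3}, {"xyz": [0, 0, -3], "delta_rot": [0, 0, 0], "fingers": 0.3}, {"xyz": [0, 0, -5.5], "delta_rot": [0, 0, 0], "fingers": 0.3}, {"xyz": [0, 0, -8], "delta_rot": [0, 0, 0], "fingers": 0.3}, {"xyz": [0, 0, -11], "delta_rot": [0, 0, 0], "fingers": 0.3}]'

```text
clock: 23.8
tcp_pos: [0.5834, -0.3909, 0.2631]
orientation: [2.228, 2.212, 0.002]
contact_force: [0.2, 0.2, -0.3]
grip_width: 0.0596
```

>>> jog_arm --rows '[{"xyz": [0, 0, -3], "delta_rot": [0, 0, 0], "fingers": 0.3}, {"xyz": [0, 0, -6], "delta_rot": [0, 0, 0], "fingers": 0.3}, {"xyz": [0, 0, -7], "delta_rot": [0, 0, 0], "fingers": 0.3}, {"xyz": [0, 0, -7], "delta_rot": [0, 0, 0], "fingers": 0.3}, {"xyz": [0, 0, -7], "delta_rot": [0, 0, 0], "fingers": 0.3}]'

```text
clock: 24.22
tcp_pos: [0.5832, -0.3908, 0.3333]
orientation: [2.227, 2.211, 0.003]
contact_force: [-0.5, 0.7, -1.1]
grip_width: 0.0598
```

```bash
python3 look2.py p6
```

```text
24.2167 [ 0.5832 -0.3908  0.3333] [-0.5296  0.6901 -1.1369] 0.05984121738729404
```

View pics/p6.png

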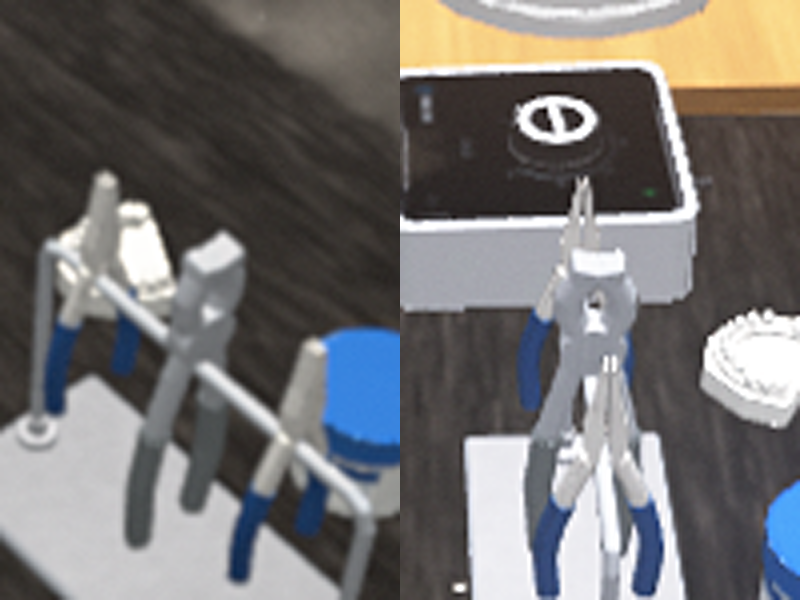

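```bash
python3 - <<'E'
from h import *
np.set_printoptions(precision=4,suppress=True)
g=lambda p,q:tri([("scene",np.array(p)/4+[290,120]),("side",(np.array(q)-[400,0])/4+[285,140])])[0]
N=g((217,255),(598,263)); print("nose",N)
a,b=np.array((137,540))/4+[290,120],np.array((193,505))/4+[290,120]
for p in (a,b): print("ends scene @z.033", atz("scene",p,.033))
c=imaging.cut_out("side","nippers_crotch"); print(r.get_obs()["clock"])
r.hand_in()
E
```

```text
nose [ 0.584  -0.3939  0.2098]
ends scene @z.033 [ 0.5688 -0.3852  0.033 ]
ends scene @z.033 [ 0.6022 -0.3863  0.033 ]
24.3667
the job is handed in; nothing more can be done
```

The plaster nippers hang released on the bar, nose up with a handle on each side, in the empty place between the two crimping pliers. I handed the job in at about 24 s of the 64 s; no verdict is reported.

**What I did:**
- I pinched the jaws at 110 N and lifted them.
- I eased the fingers open in tiny steps until the handles swung down, with about 0.05–0.07 rad of tilt left.
- I gripped again at 100 N and lowered them astride the bar. The wrist force went from −2.5 to +5 N as the bar took the load, and only then did I let go and retreat straight up.

**Last checks before handing in, from the images:**
- **Position:** the nose measures x 0.584, y −0.394, z 0.210, against a bar at x ≈ 0.584 with its middle at y ≈ −0.392. That height puts the crotch at about the bar's height.
- **Attitude:** the nippers lean about 0.05 rad and are turned about 0.03 rad from the stand's x axis.
- **Surroundings:** both crimping pliers look unmoved in the last pictures. The plaster model was outside those views and I did not check it at the end, but the arm never went near it.

**What disagreed:**
- The reported tool point reads about 29–35 mm lower than the visible fingertips.
- Because of that, the first closing passed over the nippers without touching them. I corrected the height from the images and the second grasp held.
- The nippers needed a wider finger opening than expected before they would turn. Simply lowering the grip force to 20 N did not turn them.

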